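Load the vial incubation block and start it

TASK

Hang the vial carrier over the two pins of the incubation block so that it lies fully home on the deck, then stand every sample vial from the mat upright in a well of its own in the carrier. When all are in, turn the sunken timer knob clockwise until its pointer meets the mark beside it, and then press the start button fully down. Leave the other things on the bench where they are.

Things in the scene. Friction and masses are not known exactly. Their poses are not given: they have to be found in the camera images.
- deck (a point): Centre of the incubation block's deck, level with its top. Block: fixed white housing, blue foot, 240 (x) by 300 (y) by 100 mm high, its centre 50 mm from here in -x. Axes: x from its front panel to its back, y along the row of pins, z up. Two fixed steel pins stand on the deck at y = +107 and -107 mm: 10 mm in diameter, 34 mm tall, the top 8 mm tapering to 4 mm.
- carrier: Loose aluminium carrier, 0.25 kg, flat on the bench: plate 60 (x) by 240 (y) by 10 mm. Origin: centre of its underside, z up. Round 13 mm pin holes at y = +-107 mm, square 34 mm wells at y = +-38 and +-78 mm, all through. A black grip on its middle, 12 mm thick (x), 30 mm long (y), reaches 10 to 46 mm above the underside: pinch it across x from above. Turned half round it is the same.
- well0 (a point): Centre of a square vial well of the carrier, in the plane of the carrier's underside, at y = -78 mm in its frame. The well has no floor: with the carrier home, vials stand on the deck in it.
- well1 (a point): Centre of a square vial well of the carrier, in the plane of the carrier's underside, at y = -38 mm in its frame. The well has no floor: with the carrier home, vials stand on the deck in it.
- well2 (a point): Centre of a square vial well of the carrier, in the plane of the carrier's underside, at y = 38 mm in its frame. The well has no floor: with the carrier home, vials stand on the deck in it.
- well3 (a point): Centre of a square vial well of the carrier, in the plane of the carrier's underside, at y = 78 mm in its frame. The well has no floor: with the carrier home, vials stand on the deck in it.
- vial_a: Sample vial, amber glass with a white cap, a squat cylinder 30 mm in diameter and 36 mm tall, about 45 g, heavy at the bottom, upright on the grey mat at the start. Origin at the centre of its underside, z up. Two to four of the four vials are present; an absent one reads None.
- vial_b: Sample vial, amber glass with a white cap, a squat cylinder 30 mm in diameter and 36 mm tall, about 45 g, heavy at the bottom, upright on the grey mat at the start. Origin at the centre of its underside, z up. Two to four of the four vials are present; an absent one reads None.
- vial_c: Sample vial, amber glass with a white cap, a squat cylinder 30 mm in diameter and 36 mm tall, about 45 g, heavy at the bottom, upright on the grey mat at the start. Origin at the centre of its underside, z up. Two to four of the four vials are present; an absent one reads None.
- vial_d: Sample vial, amber glass with a white cap, a squat cylinder 30 mm in diameter and 36 mm tall, about 45 g, heavy at the bottom, upright on the grey mat at the start. Origin at the centre of its underside, z up. Two to four of the four vials are present; an absent one reads None.
- timer (a joint): Angle of the timer knob, rad: grows clockwise seen from above, 0 to 2.6, starts between 0 and 0.5, stays where left (friction about 0.03 N m). At 0 the pointer (white line on the bar) points to the block's front (-x); at pi/2 = 1.571 it points at the mark (block's +y).
- timer_grip (a point): Grip point on the knob's axis, 9 mm below the housing top, 110 mm in -x and 80 mm in -y of the deck centre. The knob is a black upright bar 32 mm long, 14 mm thick, top 2 mm below the housing top, on a disc whose top is 32 mm below it, in a round well 72 mm across, 46 mm deep. At angle 0 the bar runs along the block's x; at angle q it is turned q clockwise from above.
- timer_mark (a point): Black tick mark on the housing top at the rim of the knob's well, on its +y side: where the knob's pointer must point.
- start (a joint): Travel of the start button, m: 0 up, 0.006 fully down; it springs back. Fully down takes 5 N.
- start_top (a point): Top centre of the grey round start button (24 mm across, in a black housing on the block's top, 110 mm in -x and 60 mm in +y of the deck centre). Press straight down.
- mat: Grey mat fixed on the bench, 160 by 160 by 3 mm, the vials stand on it; origin at the centre of its underside.
- spare_cap: Bystander: loose white cap, 20 mm across, 10 mm high, lying amid the vials on the mat.
- reagent: Bystander: amber jar, 44 mm across, 75 mm high.
- reagent2: Bystander: amber jar, 60 mm across, 100 mm high.
- beaker: Bystander: glass cup, 66 mm across, 65 mm high.
- marker: Bystander: grey marker pen lying on the bench, about 130 mm long, 14 mm thick.
Not all that is in view belongs to the job. Leave any blue or purple look-alike of the vial_a alone.

How it is judged:
By the outcome, as a careful person would: the job done as asked, in the order asked, and still so for the second after the job is handed in, with the robot touching nothing.
Of vial_a, vial_b, vial_c, vial_d only 2 to 4 are there at a start; the rules pass over those that are not, and their reading is None.
At some moment in a run one of vial_a, vial_b, vial_c, vial_d may be knocked a few centimetres aside while the robot is not near it.
It also fails if it takes over 210 s, if anything falls off the work surface, if the arm or the gripper's body presses on something with over 40 N, if the wrist force passes 120 N, or if a joint passes its speed limit or range.

ROBOT

A 7-joint arm with a two-finger parallel gripper is mounted at the origin on the work surface. World frame = base frame: x ahead of the robot, y to its left, z up, the work surface at z = 0. Lengths are in m, angles in rad, forces in N, time in s.
With the tool pointing down it reaches from about 0.425 to 1.025 m from the base axis. Payload 9.4 kg.
Tool frame: the origin (TCP) lies between the finger pads; the fingertips stand 17 mm ahead of it and the grasp point (between the pads) lies 2 mm behind it; z points along the fingers, y is the direction in which the jaws open and shut (so a half turn about z gives the same grasp; the last joint's range is limited). The gripper opens to 85 mm and grips with 20 to 120 N. Pads are 22 mm wide; open, the fingers measure 114 mm over their backs; the gripper's body (76 mm by 85 mm) begins 54 mm behind the grasp point. The pads swing forward as they close: fully open they stand 13 mm farther back than shut.
Start: joints at [1.048, 0.599, -0.003, 1.599, 0.002, 0.943, -0.08], TCP at [0.313, -0.654, 0.248] pointing down, gripper open.
Joint ranges: [-2.57, 2.57], [-0.35, 1.97], [-1.29, 1.29], [0.11, 2.56], [-1.05, 4.19], [0.11, 1.86], [-2.63, 2.63]. Speed limits (rad/s): [2.22, 2.22, 3.01, 3.01, 3.14, 3.14, 3.14].

INTERFACE

Orientations are given as a rotation vector (axis times angle).
In Python, from plant import arm gives the robot as it stands. The module is installed in compiled form; this text tells all that it offers.
- The arm moves only by the tool play_rows, never from a script. Its argument "increments" is text: rows parted by semicolons, each of 7 numbers parted by spaces: the closure, from -1 (fully open) to 1 (shut), so that 0 is half open, then the shift along the tool's x, y, z in mm, then the turn, a rotation vector about the tool's x, y, z in rad. A call has exactly 8 rows; each row is the pose to reach, as a shift and turn from the pose commanded when the call began, along the tool's axes at that moment; what a row does not reach only later rows make up. A row lasts 1/12 s, in which the tool goes at most 41.7 mm and 7.16 degrees, less where a joint would pass 70% of its speed; a pose out of reach is approached as far as the arm can. A call with a gripper value outside its range is refused whole. The fingers move at their own pace and stop on an object; the grip force is fixed at half the most. Time passes only in rows, so rows that repeat a pose let the fingers close, or fill a call up. It gives the time, the measured TCP pose, the force and the opening at its end, in the units of the state.
- arm.observe(): the state, without advancing time (a new reading comes with each control period).
- arm.capture(name): name is "side" or "top"; returns (picture, depth): 480x640x3 uint8, red, green, blue; 480x640 float32, m along the optical axis (not along the pixel's ray), 0 where there is no reading.
- arm.camera_params(name): a dict with "fx", "fy", "cx", "cy" (pixels), "world_from_camera" (4x4, takes a point from camera to world coordinates). Camera axes: x right, y down, z forward; pixel columns grow to the right and rows downward; lengths in m; the calibration is good to about 2 mm. A picture is of the moment at which its call begins. camera_params takes no time and is no camera call.
- arm.job_done(): hands the job in, once; it reports no verdict.
The state is a dict: "time": time; "joints": joint angles; "joint_vel": joint speeds; "effort": joint torques, N m; "position": TCP position; "tcp_rot": TCP orientation; "wrist_force": force on the tool from outside, world axes, zero at the start; "torque": the same for the moment, N m; "width": finger opening in m.
Only numpy, scipy, OpenCV 4.12 (cv2) and the standard library are available. Lean on these libraries where they do the work, as an engineer would, in place of code of your own. Each camera call takes 0.05 s, during which the arm holds its last target. There are 200 camera calls.

## Working session

There is one attempt and no reset: what is moved stays moved. The work goes in short steps, Python scripts to look and compute and a tool call to move; the robot and the scene stay as the last step left them, time stands still between calls to the robot, and variables do not carry over. Pictures are saved under pics/ and viewed, about 12 in all and at most 16, crops included, and the job is handed in when it is done.

Besides the shell and the picture viewer there is one more tool, called after "Call:" as name(argument=value, ...) on one line, values as JSON. play_rows: Moves the arm, as the interface text tells. Its arguments: {"type":"object","properties":{"increments":{"type":"string"}},"required":["increments"]}

```bash
mkdir -p pics
cat > h.py <<'E'
import numpy as np, cv2
from plant import arm
def cap(n,save=None):
    im,d=arm.capture(n)
    if save: cv2.imwrite('pics/'+save,im[:,:,::-1])
    np.savez('last_%s.npz'%n,im=im,d=d)
    return im,d
def ray(n,u,v):
    p=arm.camera_params(n);T=np.array(p['world_from_camera'])
    r=T[:3,:3]@np.array([(u-p['cx'])/p['fx'],(v-p['cy'])/p['fy'],1.]);return T[:3,3],r
def onplane(n,u,v,z):
    o,r=ray(n,u,v);return o+r*(z-o[2])/r[2]
def pts(n,d):
    p=arm.camera_params(n);T=np.array(p['world_from_camera'])
    v,u=np.mgrid[:480,:640];c=np.stack([(u-p['cx'])/p['fx']*d,(v-p['cy'])/p['fy']*d,d],-1)
    return c@T[:3,:3].T+T[:3,3]
E
python3 - <<'E'
from h import *
np.set_printoptions(precision=4,suppress=True)
for n in('side','top'):
    p=arm.camera_params(n);print(n,p)
    cap(n,n+'0.png')
print(arm.observe())
E
```

```text
side {'fx': 579.3849807953536, 'fy': 579.3849807953536, 'cx': 312.4943435083353, 'cy': 238.89656081327826, 'world_from_camera': array([[ 0.9818, -0.1184,  0.1487,  0.3129],
       [-0.19  , -0.6429,  0.7421, -1.1001],
       [ 0.0077, -0.7568, -0.6536,  1.0064],
       [ 0.    ,  0.    ,  0.    ,  1.    ]])}
top {'fx': 570.1352529972847, 'fy': 570.1352529972847, 'cx': 318.67737272635577, 'cy': 235.2605776890185, 'world_from_camera': array([[-0.003 , -0.9812,  0.193 ,  0.2313],
       [-1.    ,  0.0031,  0.0004, -0.0649],
       [-0.001 , -0.193 , -0.9812,  1.5718],
       [ 0.    ,  0.    ,  0.    ,  1.    ]])}
{'time': 0.1, 'joints': array([ 1.0483,  0.6001, -0.0025,  1.6001,  0.0018,  0.9429, -0.0798]), 'joint_vel': array([-0.0005, -0.0006,  0.0006, -0.0023,  0.001 , -0.0014, -0.0016]), 'effort': array([  0.0054, -77.7991,   1.5706, -25.8629,   0.0127,   0.0055,
        -0.0001]), 'position': array([ 0.3124, -0.6538,  0.2475]), 'tcp_rot': array([-3.0625, -0.6943,  0.0007]), 'wrist_force': array([-0.3218,  0.1893,  0.4273]), 'torque': array([-0.0038,  0.0422,  0.0116]), 'width': 0.08560504320318657}
```

View pics/side0.png

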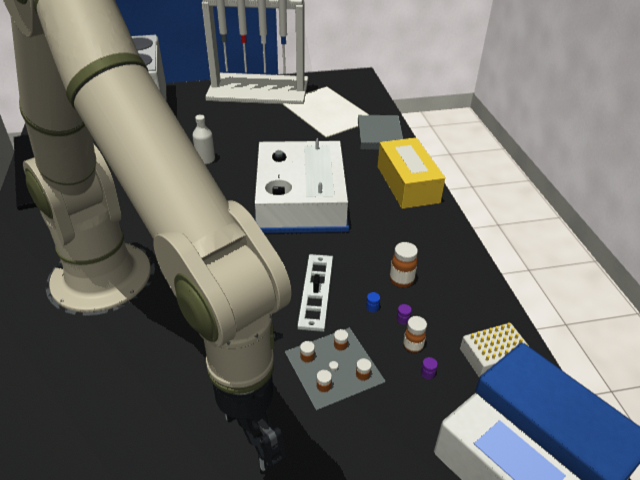

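View pics/top0.png

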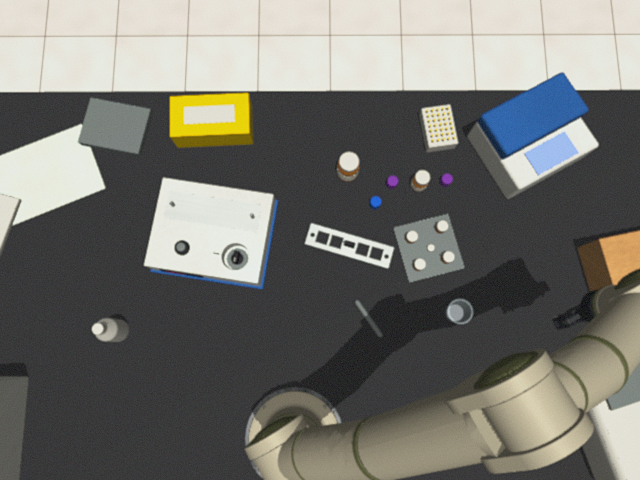

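Side view shows four amber vials on the mat at (307,351), (341,339), (324,381) and (363,369), with the spare cap at (334,366). The top view has the same vials at (412,236), (442,226), (420,264) and (448,257), with the cap at (431,247). The blue and purple look-alikes and the jars are off the mat. Next I'll measure.

Run:
```python
from h import *
np.set_printoptions(precision=4,suppress=True)
for n in('top','side'):
    z=np.load(f'last_{n}.npz');im,d=z['im'],z['d'];P=pts(n,d)
    white=(im.min(2)>150)&(im.max(2).astype(int)-im.min(2)<40)&(d>0)
    def comp(roi,zlo,zhi,name):
        x0,y0,x1,y1=roi;m=np.zeros((480,640),np.uint8);m[y0:y1,x0:x1]=(white&(P[...,2]>zlo)&(P[...,2]<zhi))[y0:y1,x0:x1]
        N,L,S,C=cv2.connectedComponentsWithStats(m)
        for i in range(1,N):
            if S[i,4]<12: continue
            q=P[L==i];med=np.median(q[:,2]);
            pl=onplane
            cs,_=cv2.findContours((L==i).astype(np.uint8),0,2)
            c=max(cs,key=len)[:,0]; w=np.array([onplane(n,u,v,med)[:2] for u,v in c],np.float32)
            r=cv2.minAreaRect(w*1000)
            print(n,name,'px',C[i].round(1),'area',S[i,4],'z',med.round(4),'rect c',np.round(r[0],1),'sz',np.round(r[1],1),'ang',round(r[2],2))
    if n=='top':
        comp((140,170,285,295),.085,.12,'block');comp((300,220,400,270),.003,.03,'carrier');comp((395,215,465,285),.005,.06,'caps')
    else:
        comp((250,135,350,235),.085,.12,'block');comp((290,250,340,335),.003,.03,'carrier');comp((285,325,390,410),.005,.06,'caps')
T=np.load('last_top.npz')['im'];S=np.load('last_side.npz')['im']
a=cv2.resize(T[170:295,140:290],None,fx=2.6,fy=2.6,interpolation=2);b=cv2.resize(S[130:235,245:355],None,fx=3.5,fy=3.5,interpolation=2)
c=cv2.resize(T[215:285,300:470],None,fx=2.3,fy=2.3,interpolation=2);e=cv2.resize(S[250:410,280:390],None,fx=1.5,fy=1.5,interpolation=2)
o=np.zeros((600,800,3),np.uint8)
def put(i,x,y):
    h,w=i.shape[:2];h=min(h,600-y);w=min(w,800-x);o[y:y+h,x:x+w]=i[:h,:w]
put(a,0,0);put(b,395,0);put(c,0,370);put(e,500,370)
cv2.imwrite('pics/c1.png',o[:,:,::-1])
```

```text
top block px [208.1 228.5] area 9372 z 0.101 rect c [537.1 224.2] sz [301.9 240.6] ang 80.97
top carrier px [349.1 245.4] area 1147 z 0.0105 rect c [ 510.2 -148.3] sz [240.6  61.6] ang 73.21
top caps px [442.4 225.4] area 94 z 0.0395 rect c [ 559.5 -404.3] sz [29.4 28.9] ang 23.81
top caps px [412.1 235.7] area 99 z 0.0391 rect c [ 531.2 -319.9] sz [27.4 30.7] ang 87.92
top caps px [430.6 247.1] area 37 z 0.0132 rect c [ 503.7 -375.8] sz [16.6 17.2] ang 87.71
top caps px [448.5 256.4] area 93 z 0.0393 rect c [ 473.1 -416.8] sz [28.7 28.3] ang 73.51
top caps px [419.5 263.6] area 94 z 0.0381 rect c [ 454.  -337.7] sz [24.4 30.2] ang 87.79
side block px [301.8 172.4] area 4836 z 0.1014 rect c [540.5 221.1] sz [303.1 239.1] ang 80.9
side carrier px [315.3 292.3] area 1166 z 0.0108 rect c [ 512.4 -150.4] sz [241.8  59.9] ang 73.13
side caps px [312.4 326. ] area 77 z 0.0103 rect c [ 479.2 -263.2] sz [ 8.7 58.3] ang 79.43
side caps px [340.6 334.7] area 120 z 0.0401 rect c [ 532.3 -321.7] sz [27.7 28.6] ang 25.38
side caps px [306.9 346.5] area 129 z 0.0398 rect c [ 454.8 -339.8] sz [29.1 27.4] ang 79.4
side caps px [363.5 364.1] area 142 z 0.0398 rect c [ 561.1 -405.6] sz [30.4 26.6] ang 75.72
side caps px [333.1 364.5] area 58 z 0.0134 rect c [ 504.6 -376.1] sz [17.9 17. ] ang 79.38
side caps px [323.7 375.8] area 148 z 0.0402 rect c [ 475.2 -418.7] sz [28.3 28.7] ang 19.78
```

View pics/c1.png

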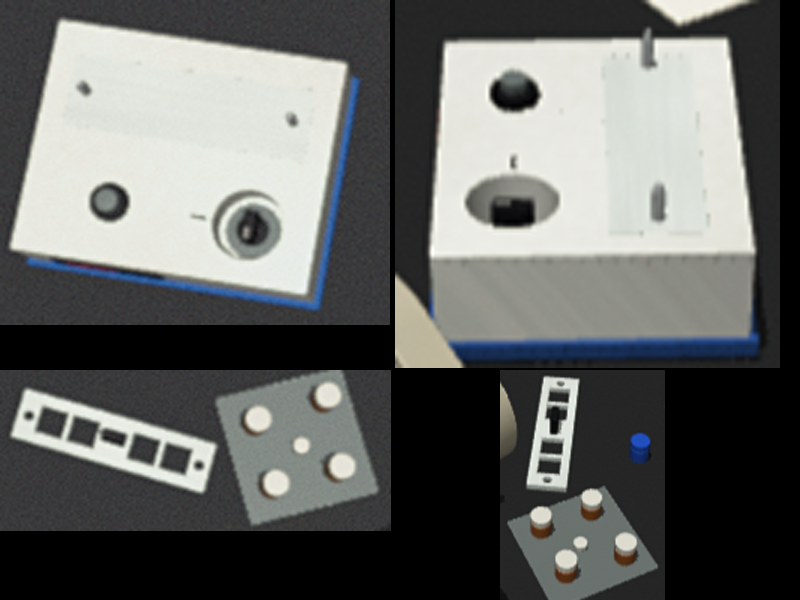

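Both views agree to 2–3 mm. The block has y at 81.0° and its deck near (588, 215) mm. The carrier is at (511, -149) with y at 73.2°. I'll move above the carrier while turning the jaws across its grip.

Call:
play_rows(increments="-1 20 -18 0 0 0 -0.105; -1 45 -42 0 0 0 -0.225; -1 72 -67 0 0 0 -0.345; -1 100 -93 0 0 0 -0.465; -1 128 -119 0 0 0 -0.585; -1 155 -144 0 0 0 -0.705; -1 180 -167 0 0 0 -0.80; -1 199 -185 0 0 0 -0.8325")

```text
time: 0.77
position: [0.4132, -0.3984, 0.2482]
tcp_rot: [-2.514, -1.883, -0.001]
wrist_force: [0.7, 0.1, 0.3]
width: 0.0855
```

Call:
play_rows(increments="-1 35 3 0 0 0 0; -1 75 6 0 0 0 0; -1 115 9 0 0 0 0; -1 155 13 0 0 0 0; -1 195 16 0 0 0 0; -1 235 19 0 0 0 0; -1 260 21 0 0 0 0; -1 270 22 0 0 0 0")

```text
time: 1.43
position: [0.5126, -0.1446, 0.2483]
tcp_rot: [-2.516, -1.88, -0.002]
wrist_force: [0.6, -0.3, -0.7]
width: 0.0853
```

```bash
cat >> h.py <<'E'
from scipy.spatial.transform import Rotation as Ro
np.set_printoptions(precision=4,suppress=True)
XB=np.array([np.cos(np.deg2rad(-9.05)),np.sin(np.deg2rad(-9.05))]);YB=np.array([-XB[1],XB[0]])
DECK=np.array([588.2,214.8])
def blk(x,y): return DECK+x*XB+y*YB
def Rdown(yaw): # tool y at yaw deg, z down
    a=np.deg2rad(yaw);y=np.array([np.cos(a),np.sin(a),0]);z=np.array([0,0,-1.]);return Ro.from_matrix(np.stack([np.cross(y,z),y,z],1))
def goal(xyz,yaw):
    s=arm.observe();R0=Ro.from_rotvec(s['tcp_rot']);p=np.array(s['position'])*1000
    print('t',s['time'],'at',p.round(1),'w',round(s['width']*1000,1),'F',s['wrist_force'].round(1),'yaw',np.rad2deg(np.arctan2(*R0.as_matrix()[[1,0],1])).round(2))
    print(' shift',R0.inv().apply(np.array(xyz)-p).round(1),'turn',(R0.inv()*Rdown(yaw)).as_rotvec().round(4))
def proj(n,P):
    p=arm.camera_params(n);T=np.array(p['world_from_camera']);c=T[:3,:3].T@(np.asarray(P)/1000-T[:3,3])
    return np.array([p['fx']*c[0]/c[2]+p['cx'],p['fy']*c[1]/c[2]+p['cy']]).round(1)
E
python3 - <<'E'
from h import *
goal([511.3,-149.4,120],-16.85)
for n in('top','side'):
    for y in(107,-107):
        print(n,y,[proj(n,[*blk(0,y),z]) for z in(100,134)])
E
```

```text
t 1.4333 at [ 512.6 -144.6  248.3] w 85.3 F [ 0.6 -0.3 -0.7] yaw -16.44
 shift [ -5.2   0.  128.3] turn [ 0.0002 -0.0017  0.0071]
top 107 [array([173.9, 204.6]), array([170.7, 201.4])]
top -107 [array([253.1, 216.7]), array([251.6, 213.8])]
side 107 [array([315.9, 149.1]), array([316.1, 139. ])]
side -107 [array([319. , 192.6]), array([319.2, 182. ])]
```

Call:
play_rows(increments="-1 -1 0 20 0 0 0.003; -1 -3 0 55 0 0 0.006; -1 -4 0 95 0 0 0.007; -1 -5 0 135 0 0 0.007; -1 -5 0 170 0 0 0.007; -1 -5 0 195 0 0 0.007; -1 -5 0 209 0 0 0.007; -1 -5 0 215 0 0 0.007")

```text
time: 2.1
position: [0.5085, -0.1544, 0.0307]
tcp_rot: [-2.526, -1.863, 0.005]
wrist_force: [0.0, 0.1, -0.4]
width: 0.0855
```

Call:
play_rows(increments="0 0 0 0 0 0 0; 0.5 0 0 0 0 0 0; 1 0 0 0 0 0 0; 1 0 0 0 0 0 0; 1 0 0 0 0 0 0; 1 0 0 0 0 0 0; 1 0 0 0 0 0 0; 1 0 0 0 0 0 0")

```text
time: 2.77
position: [0.5102, -0.1543, 0.0342]
tcp_rot: [2.527, 1.864, 0.001]
wrist_force: [0.1, -0.9, 7.8]
width: 0.011
```

Run:
```python
from h import *
s,d=cap('side');t,d=cap('top')
goal([511.3,-149.4,33],-16.85)
a=cv2.resize(s[240:340,280:380],None,fx=4,fy=4,interpolation=2);b=cv2.resize(t[205:280,300:400],None,fx=4,fy=4,interpolation=2)
o=np.zeros((400,800,3),np.uint8);o[:400,:400]=a;o[:300,400:]=b;cv2.imwrite('pics/c2.png',o[:,:,::-1])
```

```text
t 2.8667 at [ 510.2 -154.3   34.2] w 11.2 F [-0.9 -0.   7.4] yaw -17.16
 shift [ 5.  -0.4  1.2] turn [ 0.0013  0.0001 -0.0054]
```

View pics/c2.png

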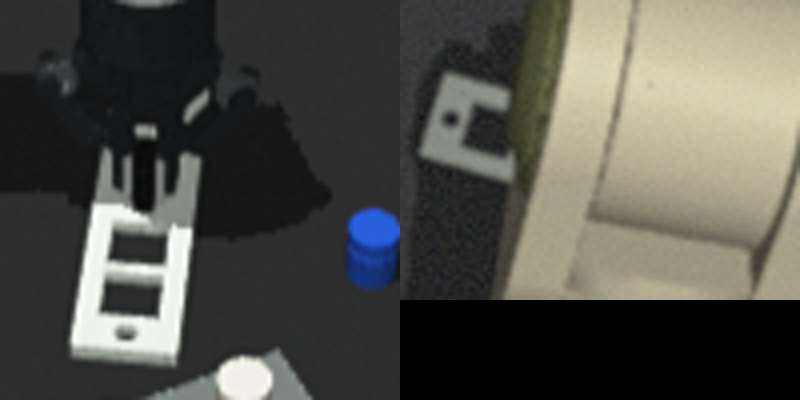

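Call:
play_rows(increments="1 0 0 -6 0 0 0; 1 0 0 -20 0 0 0; 1 0 0 -45 0 0 0; 1 0 0 -75 0 0 0; 1 0 0 -105 0 0 0; 1 0 0 -135 0 0 0; 1 0 0 -155 0 0 0; 1 0 0 -165 0 0 0")

```text
time: 3.53
position: [0.5104, -0.1543, 0.2013]
tcp_rot: [2.526, 1.863, 0.003]
wrist_force: [-0.0, -0.2, -3.3]
width: 0.0111
```

Call:
play_rows(increments="1 8 -1 0 0 0 0; 1 25 -2 0 0 0 0; 1 50 -5 0 0 0 0; 1 77 -7 0 0 0 0; 1 104 -10 0 0 0 0; 1 131 -12 0 0 0 0; 1 158 -15 0 0 0 0; 1 185 -17 0 0 0 0")

```text
time: 4.2
position: [0.5472, 0.0297, 0.1964]
tcp_rot: [-2.526, -1.865, 0.004]
wrist_force: [0.7, -0.6, -2.5]
width: 0.011
```

Call:
play_rows(increments="1 27 -2 0 0 0 -0.02; 1 54 -5 0 0 0 -0.04; 1 81 -7 0 0 0 -0.06; 1 108 -10 0 0 0 -0.08; 1 135 -12 0 0 0 -0.1; 1 160 -14 0 0 0 -0.12; 1 177 -16 0 0 0 -0.135; 1 185 -17 0 0 0 -0.1415")

```text
time: 4.87
position: [0.5857, 0.2129, 0.1967]
tcp_rot: [-2.384, -2.043, 0.002]
wrist_force: [1.5, -0.2, -2.6]
width: 0.0111
```

Call:
play_rows(increments="1 0 0 0 0 0 0; 1 0 0 0 0 0 0; 1 0 0 0 0 0 0; 1 0 0 0 0 0 0; 1 0 0 0 0 0 0; 1 0 0 0 0 0 0; 1 0 0 0 0 0 0; 1 0 0 0 0 0 0")

```text
time: 5.53
position: [0.5866, 0.2092, 0.1984]
tcp_rot: [2.39, 2.039, 0.0]
wrist_force: [-0.3, -0.2, -2.4]
width: 0.0109
```

Run:
```python
from h import *
s,d=cap('side');t,d2=cap('top')
goal([587.4,209.9,200],-9.05)
a=cv2.resize(s[80:230,240:390],None,fx=2.6,fy=2.6,interpolation=2);b=cv2.resize(t[160:300,130:290],None,fx=2.5,fy=2.5,interpolation=2)
o=np.zeros((400,800,3),np.uint8);o[:390,:390]=a;o[:350,400:]=b;cv2.imwrite('pics/c3.png',o[:,:,::-1])
```

```text
t 5.6333 at [586.5 209.4 198.3] w 11.1 F [ 0.7 -0.4 -2.4] yaw -9.06
 shift [ 0.6  0.8 -1.7] turn [ 0.     -0.     -0.0003]
```

View pics/c3.png

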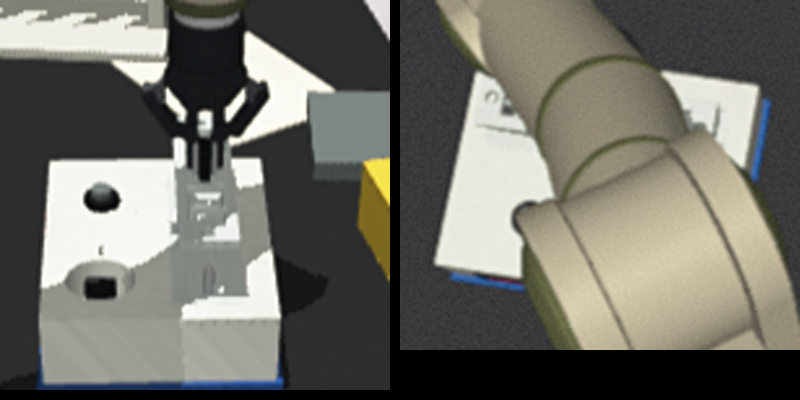

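Run:
```python
from h import *
for n in('side','top'):
    z=np.load(f'last_{n}.npz');im,d=z['im'],z['d'];P=pts(n,d)*1000
    r=(P[...,:2]-DECK); X=r@XB;Y=r@YB;Z=P[...,2]
    m=(abs(X)<45)&(abs(Y)<140)&(Z>165)&(Z<182)&(im.min(2)>90)&(d>0)
    print(n,m.sum(),'Z',np.median(Z[m]))
    for lo,hi in((-130,-95),(-95,-62),(-60,-20),(95,130)):
        k=m&(Y>lo)&(Y<hi)
        if k.sum()>10: print(lo,hi,k.sum(),'X',np.percentile(X[k],[1,50,99]).round(1),'Y',np.percentile(Y[k],[1,99]).round(1),'Z',np.median(Z[k]).round(1))
```

```text
side 681 Z 174.6838893111914
-130 -95 189 X [-29.1   0.9  29.6] Y [-124.6  -95.9] Z 174.5
-95 -62 89 X [-28.7  13.9  30.6] Y [-94.  -62.2] Z 175.2
-60 -20 130 X [-27.4   3.   30.3] Y [-59.9 -20.6] Z 174.5
95 130 40 X [-21.8   5.2  14.2] Y [ 95.4 124.2] Z 173.8
top 367 Z 174.69875449281736
-130 -95 111 X [-5.8 12.4 27. ] Y [-119.7  -95.9] Z 174.2
-95 -62 30 X [ 3.1 21.3 26.2] Y [-94.9 -83. ] Z 174.0
95 130 168 X [-33.4 -13.   16.3] Y [ 95.4 120. ] Z 174.9
```

Call:
play_rows(increments="1 0.3 0.7 5 0 0 0; 1 0.3 0.7 12 0 0 0; 1 0.3 0.7 19 0 0 0; 1 0.3 0.7 25 0 0 0; 1 0.3 0.7 30 0 0 0; 1 0.3 0.7 35 0 0 0; 1 0.3 0.7 40 0 0 0; 1 0.3 0.7 40 0 0 0")

```text
time: 6.3
position: [0.587, 0.2098, 0.1571]
tcp_rot: [-2.389, -2.039, 0.001]
wrist_force: [0.5, -0.3, -2.6]
width: 0.0107
```

Call:
play_rows(increments="1 0 0 3 0 0 0; 1 0 0 6 0 0 0; 1 0 0 9 0 0 0; 1 0 0 12 0 0 0; 1 0 0 15 0 0 0; 1 0 0 18 0 0 0; 1 0 0 20 0 0 0; 1 0 0 20 0 0 0")

```text
time: 6.97
position: [0.5871, 0.2097, 0.1377]
tcp_rot: [-2.39, -2.039, 0.001]
wrist_force: [0.1, 0.3, -1.4]
width: 0.011
```

Run:
```python
from h import *
goal([587.4,209.9,134.2],-9.05)
```

```text
t 6.9667 at [587.1 209.7 137.7] w 11.0 F [ 0.1  0.3 -1.4] yaw -9.05
 shift [0.2 0.3 3.5] turn [-0.0005  0.0002 -0.    ]
```

Call:
play_rows(increments="1 0 0 1 0 0 0; 1 0 0 2 0 0 0; 1 0 0 3 0 0 0; 1 0 0 3.5 0 0 0; 1 0 0 4 0 0 0; 1 0 0 4 0 0 0; 1 0 0 4 0 0 0; 1 0 0 4 0 0 0")

```text
time: 7.63
position: [0.5873, 0.2098, 0.1343]
tcp_rot: [2.39, 2.039, 0.0]
wrist_force: [0.4, -0.3, -1.5]
width: 0.0112
```

Call:
play_rows(increments="0.5 0 0 0 0 0 0; 0 0 0 0 0 0 0; -0.5 0 0 0 0 0 0; -1 0 0 0 0 0 0; -1 0 0 0 0 0 0; -1 0 0 0 0 0 0; -1 0 0 0 0 0 0; -1 0 0 0 0 0 0")

```text
time: 8.3
position: [0.5873, 0.2097, 0.1342]
tcp_rot: [-2.39, -2.039, 0.0]
wrist_force: [0.4, -0.2, 0.0]
width: 0.0854
```

Call:
play_rows(increments="-1 0 0 -5 0 0 0; -1 0 0 -20 0 0 0; -1 0 0 -40 0 0 0; -1 0 0 -70 0 0 0; -1 0 0 -100 0 0 0; -1 -30 0 -100 0 0 0; -1 -65 0 -100 0 0 0; -1 -100 0 -100 0 0 0")

```text
time: 8.97
position: [0.5714, 0.1107, 0.2353]
tcp_rot: [2.387, 2.041, 0.002]
wrist_force: [1.5, -0.7, -1.1]
width: 0.0852
```

Call:
play_rows(increments="-1 -40 0 0 0 0 0; -1 -80 0 0 0 0 0; -1 -120 0 0 0 0 0; -1 -160 0 0 0 0 0; -1 -200 0 0 0 0 0; -1 -230 0 0 0 0 0; -1 -240 0 0 0 0 0; -1 -240 0 0 0 0 0")

```text
time: 9.63
position: [0.533, -0.1295, 0.2345]
tcp_rot: [2.395, 2.032, -0.002]
wrist_force: [-0.1, 1.1, -0.2]
width: 0.0856
```

```bash
cat > look.py <<'E'
from h import *
def obj():
  out={}
  for n in('top','side'):
    im,d=cap(n);P=pts(n,d)*1000;Z=P[...,2]
    r=P[...,:2]-DECK;X=r@XB;Y=r@YB
    m=(abs(X)<50)&(abs(Y)<140)&(Z>106)&(Z<117)&(d>0)&(im.min(2)>90)
    if m.sum()>50:
        print(n,'carrier',m.sum(),'X',np.percentile(X[m],[1,99]).round(1),'Y',np.percentile(Y[m],[1,99]).round(1),'Zends',np.median(Z[m&(Y<-92)]).round(1),np.median(Z[m&(Y>92)]).round(1))
    w=((im.min(2)>150)&(im.max(2).astype(int)-im.min(2)<40)&(d>0)&(Z>5)&(Z<60)&(P[...,0]>350)&(P[...,0]<680)&(P[...,1]<-240)&(P[...,1]>-520)).astype(np.uint8)
    N,L,S,C=cv2.connectedComponentsWithStats(w)
    for i in range(1,N):
        if S[i,4]<25: continue
        q=P[L==i];k=np.median(q[:,2]);c=max(cv2.findContours((L==i).astype(np.uint8),0,2)[0],key=len)[:,0]
        rc=cv2.minAreaRect(np.array([onplane(n,u,v,k/1000)[:2]*1000 for u,v in c],np.float32))
        print(n,C[i].round(0),'z',k.round(1),'c',np.round(rc[0],1),'sz',np.round(rc[1],1))
  return
if __name__=='__main__': obj(); goal([531.7,-321,120],-9.05)
E
python3 look.py
python3 - <<'E'
import numpy as np,cv2
s=np.load('last_side.npz')['im'];t=np.load('last_top.npz')['im']
a=cv2.resize(s[100:240,240:380],None,fx=2.8,fy=2.8,interpolation=2);b=cv2.resize(t[170:290,130:290],None,fx=2.5,fy=2.5,interpolation=2)
o=np.zeros((400,800,3),np.uint8);o[:392,:392]=a;o[:300,400:]=b;cv2.imwrite('pics/c4.png',o[:,:,::-1])
E
```

```text
top carrier 1365 X [-43.4  42.4] Y [-122.2  121.8] Zends 110.6 110.4
top [443. 225.] z 38.6 c [ 558.4 -404.8] sz [30.  27.9]
top [412. 236.] z 38.9 c [ 530.7 -320.6] sz [26.9 29.9]
top [431. 247.] z 13.5 c [ 502.3 -375.7] sz [16.6 19.8]
top [449. 256.] z 39.4 c [ 473.1 -417.4] sz [27.6 28.8]
top [420. 264.] z 39.3 c [ 453.5 -337.7] sz [27.  29.6]
side carrier 130 X [-37.9  31.1] Y [-123.5  119.8] Zends 110.6 108.4
side [341. 335.] z 39.7 c [ 532.4 -321.3] sz [30.6 27.9]
side [307. 347.] z 39.3 c [ 455.9 -339.6] sz [29.1 29.4]
side [410. 346.] z 22.2 c [ 676.5 -364.5] sz [16.6 10.2]
side [364. 364.] z 39.8 c [ 561.1 -405.5] sz [30.6 26.7]
side [333. 365.] z 13.4 c [ 504.6 -376.1] sz [17.9 17. ]
side [324. 376.] z 39.5 c [ 476.  -418.1] sz [31.4 28.2]
t 9.7333 at [ 534.  -125.3  234.5] w 85.5 F [ 0.5 -1.4  0.6] yaw -9.06
 shift [-193.7   28.5  114.4] turn [ 0.0004 -0.0006 -0.0002]
```

View pics/c4.png

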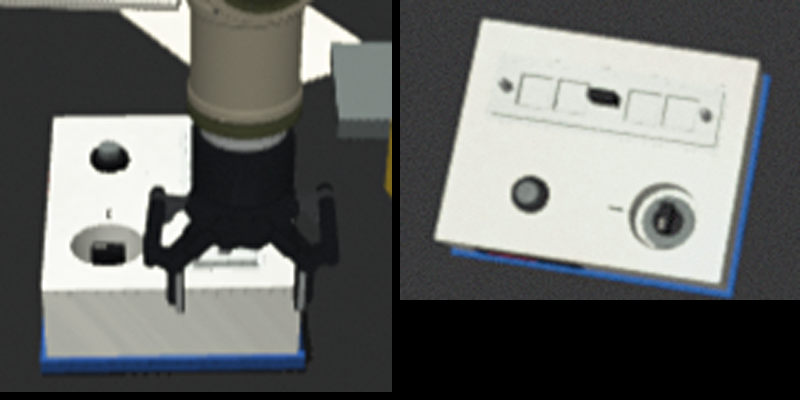

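Carrier is home: both ends read 110.5 mm on top and both pins show through its holes. Next is the first vial, at (531.6, -321).

Call:
play_rows(increments="-1 -15 3 0 0 0 0; -1 -50 8 10 0 0 0; -1 -90 14 30 0 0 0; -1 -130 20 55 0 0 0; -1 -165 25 75 0 0 0; -1 -187 28 90 0 0 0; -1 -193.7 28.5 100 0 0 0; -1 -193.7 28.5 105 0 0 0")

```text
time: 10.4
position: [0.5313, -0.3222, 0.1273]
tcp_rot: [-2.39, -2.036, 0.001]
wrist_force: [0.1, 1.0, 0.1]
width: 0.0856
```

Call:
play_rows(increments="-1 0 0 20 0 0 0; -1 0 0 45 0 0 0; -1 0 0 65 0 0 0; -1 0 0 80 0 0 0; -1 0 0 90 0 0 0; -1 0 0 95.5 0 0 0; -1 0 0 95.5 0 0 0; -1 0 0 95.5 0 0 0")

```text
time: 11.07
position: [0.5322, -0.3209, 0.0344]
tcp_rot: [2.388, 2.04, 0.001]
wrist_force: [-0.6, -0.8, -0.6]
width: 0.0855
```

```bash
python3 look.py | grep -v carrier; python3 -c "
from h import *
goal([531.6,-321,34],-9.05)"
```

```text
side [307. 347.] z 39.8 c [ 454.8 -339.8] sz [29.1 27.4]
side [410. 346.] z 22.4 c [ 675.1 -364. ] sz [18.5 10.6]
side [364. 364.] z 40.1 c [ 561.7 -405.8] sz [30.  28.7]
side [333. 365.] z 13.5 c [ 504.8 -376.7] sz [18.2 20.2]
side [324. 376.] z 39.4 c [ 476. -418.] sz [31.4 28.2]
t 11.1667 at [ 532.1 -321.7   34.8] w 85.5 F [-0.2  0.2 -0.5] yaw -9.03
 shift [  0.6  -0.4 -85.2] turn [0.0014 0.0004 0.0003]
t 11.1667 at [ 532.1 -321.7   34.8] w 85.5 F [-0.2  0.2 -0.5] yaw -9.03
 shift [ 0.6 -0.6  0.8] turn [0.0014 0.0004 0.0003]
```

Call:
play_rows(increments="0 0.3 -0.4 0 0 0 0; 1 0.3 -0.4 0 0 0 0; 1 0.3 -0.4 0 0 0 0; 1 0.3 -0.4 0 0 0 0; 1 0.3 -0.4 0 0 0 0; 1 0.3 -0.4 0 0 0 0; 1 0.3 -0.4 -3 0 0 0; 1 0.3 -0.4 -12 0 0 0")

```text
time: 11.83
position: [0.5305, -0.3211, 0.0451]
tcp_rot: [-2.388, -2.038, 0.001]
wrist_force: [0.2, -0.2, -0.1]
width: 0.028
```

Call:
play_rows(increments="1 0 0 -20 0 0 0; 1 0 0 -45 0 0 0; 1 5 0 -70 0 0 0; 1 17 -1 -95 0 0 0; 1 40 -2 -120 0 0 0; 1 70 -3 -140 0 0 0; 1 100 -5 -152 0 0 0; 1 130 -6 -155 0 0 0")

```text
time: 12.5
position: [0.5463, -0.1913, 0.2039]
tcp_rot: [2.388, 2.036, 0.003]
wrist_force: [0.1, -0.3, -0.7]
width: 0.0282
```

Call:
play_rows(increments="1 32 -1 0 0 0 0; 1 64 -3 0 0 0 0; 1 96 -4 0 0 0 0; 1 128 -6 0 0 0 0; 1 160 -7 0 0 0 0; 1 192 -9 0 0 0 0; 1 224 -10 0 0 0 0; 1 256 -12 0 0 0 0")

```text
time: 13.17
position: [0.574, 0.0641, 0.2015]
tcp_rot: [2.39, 2.039, 0.0]
wrist_force: [1.1, 0.1, -1.1]
width: 0.0282
```

Call:
play_rows(increments="1 32 -1 0 0 0 0; 1 64 -3 0 0 0 0; 1 96 -4 0 0 0 0; 1 128 -6 0 0 0 0; 1 160 -8 0 0 0 0; 1 190 -9 0 0 0 0; 1 212 -10 0 0 0 0; 1 225 -10 0 0 0 0")

```text
time: 13.83
position: [0.5989, 0.29, 0.2014]
tcp_rot: [-2.385, -2.042, -0.002]
wrist_force: [-1.3, 0.5, -0.7]
width: 0.0283
```

Run:
```python
from h import *
cap('side');cap('top')
goal([*blk(0,77.5),150],-9.05)
for n in('side','top'):
    z=np.load(f'last_{n}.npz');im,d=z['im'],z['d'];P=pts(n,d)*1000
    r=P[...,:2]-DECK;X=r@XB;Y=r@YB;Z=P[...,2]
    i=im.astype(int);amber=(i[...,0]>i[...,2]+40)&(i[...,0]>i[...,1]+25)&(d>0)&(abs(X)<40)&(abs(Y-78)<50)&(Z>130)
    print(n,amber.sum(), np.percentile(X[amber],[2,50,98]).round(1) if amber.any() else '',np.percentile(Y[amber],[2,50,98]).round(1) if amber.any() else '', np.percentile(Z[amber],[2,98]).round(1) if amber.any() else '')
s=np.load('last_side.npz')['im'];cv2.imwrite('pics/c5.png',cv2.resize(s[60:210,240:390],None,fx=4,fy=4,interpolation=2)[:,:,::-1])
```

```text
t 13.9333 at [599.1 288.9 201. ] w 28.3 F [-1.  -0.8 -0.2] yaw -8.87
 shift [ 2.5  0.9 51. ] turn [-0.0002 -0.0013  0.0032]
side 71 [-13.1   0.3  11.8] [58.7 65.8 72.6] [173. 195.]
top 0
```

View pics/c5.png

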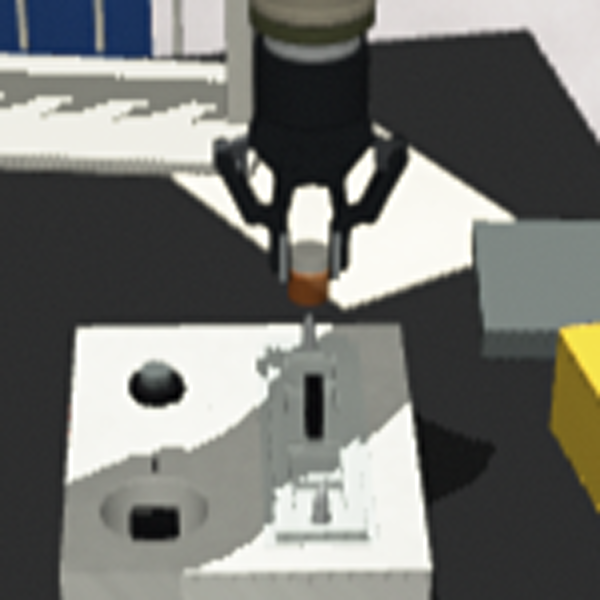

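Call:
play_rows(increments="1 2.5 0.9 5 0 0 0.003; 1 2.5 0.9 15 0 0 0.003; 1 2.5 0.9 25 0 0 0.003; 1 2.5 0.9 35 0 0 0.003; 1 2.5 0.9 43 0 0 0.003; 1 2.5 0.9 47 0 0 0.003; 1 2.5 0.9 50 0 0 0.003; 1 2.5 0.9 50 0 0 0.003")

```text
time: 14.6
position: [0.6006, 0.2884, 0.1499]
tcp_rot: [-2.393, -2.035, 0.002]
wrist_force: [-0.5, -0.5, -1.3]
width: 0.0282
```

Call:
play_rows(increments="1 0 0 3 0 0 0; 1 0 0 6 0 0 0; 1 0 0 9 0 0 0; 1 0 0 12 0 0 0; 1 0 0 15 0 0 0; 1 0 0 18 0 0 0; 1 0 0 18 0 0 0; 1 0 0 18 0 0 0")

```text
time: 15.27
position: [0.6007, 0.2887, 0.1325]
tcp_rot: [-2.393, -2.036, 0.001]
wrist_force: [0.9, 0.3, -0.6]
width: 0.0284
```

```bash
python3 -c "
from h import *
goal([*blk(0,77.5),131],-9.05)"
```

```text
t 15.2667 at [600.7 288.7 132.5] w 28.4 F [ 0.9  0.3 -0.6] yaw -9.22
 shift [ 2.5 -0.8  1.5] turn [-0.0004  0.0001 -0.003 ]
```

Call:
play_rows(increments="1 0.7 -0.4 0.5 0 0 0; 1 1.5 -0.8 1 0 0 0; 1 1.5 -0.8 1.5 0 0 0; 1 1.5 -0.8 1.5 0 0 0; 0.4 1.5 -0.8 1.5 0 0 0; 0 1.5 -0.8 1.5 0 0 0; -0.5 1.5 -0.8 1.5 0 0 0; -0.5 1.5 -0.8 1.5 0 0 0")

```text
time: 15.93
position: [0.6004, 0.2903, 0.1313]
tcp_rot: [2.393, 2.036, 0.0]
wrist_force: [1.0, 0.1, 0.4]
width: 0.0629
```

Call:
play_rows(increments="-1 0 0 0 0 0 0; -1 0 0 -10 0 0 0; -1 0 0 -30 0 0 0; -1 0 0 -60 0 0 0; -1 -20 0 -85 0 0 0; -1 -50 1 -95 0 0 0; -1 -85 2 -95 0 0 0; -1 -120 3 -95 0 0 0")

```text
time: 16.6
position: [0.5841, 0.1708, 0.2282]
tcp_rot: [2.391, 2.036, 0.004]
wrist_force: [0.7, -0.9, 0.1]
width: 0.0853
```

Call:
play_rows(increments="-1 -40 1 0 0 0 0; -1 -80 2 0 0 0 0; -1 -120 3 0 0 0 0; -1 -160 4 0 0 0 0; -1 -200 4 0 0 0 0; -1 -240 4 0 0 0 0; -1 -270 4 0 0 0 0; -1 -280 4 0 0 0 0")

```text
time: 17.27
position: [0.5418, -0.1114, 0.2269]
tcp_rot: [2.398, 2.027, -0.003]
wrist_force: [-1.5, 0.2, -0.6]
width: 0.0856
```

```bash
cat > wells.py <<'E'
from h import *
def wells():
  for n in('top','side'):
    z=np.load(f'last_{n}.npz');im,d=z['im'],z['d'];P=pts(n,d)*1000
    r=P[...,:2]-DECK;X=r@XB;Y=r@YB;Z=P[...,2]
    m=((abs(X)<30)&(abs(Y)<100)&(Z>128)&(Z<147)&(im.min(2)>100)&(d>0)).astype(np.uint8)
    N,L,S,C=cv2.connectedComponentsWithStats(m)
    for i in range(1,N):
        if S[i,4]>20: k=L==i;print(n,'wellvial',S[i,4],'X',X[k].mean().round(1),'Y',Y[k].mean().round(1),'Z',np.percentile(Z[k],[10,50,90]).round(1))
if __name__=='__main__': wells()
E
python3 look.py; python3 wells.py
```

```text
top carrier 1320 X [-43.8  45. ] Y [-120.   124.6] Zends 110.6 110.4
top [442. 225.] z 39.1 c [ 559.1 -404.9] sz [28.  30.1]
top [431. 247.] z 13.5 c [ 502.3 -374.3] sz [19.4 16.1]
top [449. 256.] z 39.6 c [ 474.1 -417.2] sz [30.2 27.5]
top [426. 272.] z 39.5 c [ 431.8 -354.3] sz [27.  30.2]
side carrier 237 X [-28.9  30.9] Y [-125.2  118.4] Zends 110.4 109.8
side [410. 346.] z 22.3 c [ 676.6 -364.4] sz [16.4 11.4]
side [297. 354.] z 39.6 c [ 432.8 -355.4] sz [31.  27.1]
side [363. 364.] z 39.9 c [ 561.  -405.6] sz [30.6 26.6]
side [333. 365.] z 13.8 c [ 504.5 -376.4] sz [17.9 17. ]
side [324. 376.] z 39.6 c [ 475.7 -419.3] sz [28.9 28.2]
t 17.3667 at [ 542.7 -108.2  226.9] w 85.1 F [-0.2  0.5  0.1] yaw -9.48
 shift [-211.6   24.2  107.1] turn [ 0.0005  0.0008 -0.0075]
top wellvial 107 X -2.8 Y 77.3 Z [133.4 136.7 140. ]
```

Vial D was knocked to about (432, -355), still upright. I'm taking it next.

Call:
play_rows(increments="-1 -25 -7 0 0 0 0; -1 -60 -16 0 0 0 0; -1 -100 -27 10 0 0 0; -1 -140 -38 25 0 0 0; -1 -180 -48 45 0 0 0; -1 -220 -59 65 0 0 0; -1 -250 -67 85 0 0 0; -1 -261 -70 100 0 0 0")

```text
time: 18.03
position: [0.4312, -0.3547, 0.1256]
tcp_rot: [2.394, 2.033, -0.001]
wrist_force: [0.4, -0.1, -0.2]
width: 0.0856
```

Call:
play_rows(increments="-1 0 0 10 0 0 0; -1 0 0 20 0 0 0; -1 0 0 30 0 0 0; -1 0 0 35 0 0 0; -1 0 0 35 0 0 0; -1 0 0 35 0 0 0; -1 0 0 35 0 0 0; -1 0 0 35 0 0 0")

```text
time: 18.7
position: [0.4328, -0.3519, 0.092]
tcp_rot: [2.391, 2.036, 0.0]
wrist_force: [-0.8, -0.3, 0.1]
width: 0.0853
```

```bash
python3 -c "
from h import *
goal([432.3,-354.9,34],-9.05)"
```

```text
t 18.7 at [ 432.8 -351.9   92. ] w 85.3 F [-0.8 -0.3  0.1] yaw -9.19
 shift [-3. -0. 58.] turn [ 0.0011  0.0005 -0.0024]
```

Call:
play_rows(increments="-1 -3 0 15 0 0 -0.002; -1 -3 0 30 0 0 -0.002; -1 -3 0 43 0 0 -0.002; -1 -3 0 52 0 0 -0.002; -1 -3 0 57 0 0 -0.002; -1 -3 0 58 0 0 -0.002; -1 -3 0 58 0 0 -0.002; -1 -3 0 58 0 0 -0.002")

```text
time: 19.37
position: [0.4319, -0.3552, 0.0338]
tcp_rot: [2.39, 2.038, 0.0]
wrist_force: [0.5, -0.4, -0.1]
width: 0.0853
```

Call:
play_rows(increments="0 0 0 0 0 0 0; 1 0 0 0 0 0 0; 1 0 0 0 0 0 0; 1 0 0 0 0 0 0; 1 0 0 0 0 0 0; 1 0 0 0 0 0 0; 1 0 0 0 0 0 0; 1 0 0 0 0 0 0")

```text
time: 20.03
position: [0.4318, -0.3552, 0.0338]
tcp_rot: [2.39, 2.038, -0.0]
wrist_force: [-0.7, 0.3, 6.5]
width: 0.0283
```

```bash
python3 -c "
from h import *
goal([*blk(0,38),200],-9.05)"
```

```text
t 20.0333 at [ 431.8 -355.2   33.8] w 28.3 F [-0.7  0.3  6.5] yaw -9.11
 shift [ 625.5   64.2 -166.5] turn [ 0.0004  0.0004 -0.0011]
```

Call:
play_rows(increments="1 0 0 -8 0 0 0; 1 0 0 -25 0 0 0; 1 0 0 -50 0 0 0; 1 5 1 -80 0 0 0; 1 20 2 -110 0 0 0; 1 45 5 -138 0 0 0; 1 75 8 -158 0 0 0; 1 107 11 -166 0 0 0")

```text
time: 20.7
position: [0.4603, -0.2511, 0.2027]
tcp_rot: [2.39, 2.033, 0.002]
wrist_force: [0.1, 0.1, -1.4]
width: 0.0279
```

Call:
play_rows(increments="1 33 3 0 0 0 0; 1 66 7 0 0 0 0; 1 99 10 0 0 0 0; 1 132 14 0 0 0 0; 1 165 17 0 0 0 0; 1 198 20 0 0 0 0; 1 231 24 0 0 0 0; 1 264 27 0 0 0 0")

```text
time: 21.37
position: [0.528, 0.0068, 0.1998]
tcp_rot: [2.391, 2.038, 0.0]
wrist_force: [0.6, 0.0, 0.6]
width: 0.0281
```

Call:
play_rows(increments="1 33 3 0 0 0 0; 1 66 7 0 0 0 0; 1 99 10 0 0 0 0; 1 132 14 0 0 0 0; 1 165 17 0 0 0 0; 1 198 21 0 0 0 0; 1 228 24 0 0 0 0; 1 246 25 0 0 0 0")

```text
time: 22.03
position: [0.5916, 0.2482, 0.1997]
tcp_rot: [-2.387, -2.041, -0.003]
wrist_force: [0.7, -0.4, -0.1]
width: 0.028
```

Call:
play_rows(increments="1 5 1 5 0 0 0; 1 8 1 15 0 0 0; 1 8 1 25 0 0 0; 1 8 1 35 0 0 0; 1 8 1 40 0 0 0; 1 8 1 40 0 0 0; 1 8 1 40 0 0 0; 1 8 1 40 0 0 0")

```text
time: 22.7
position: [0.5941, 0.2514, 0.1595]
tcp_rot: [2.391, 2.037, 0.0]
wrist_force: [-1.0, -0.3, -0.9]
width: 0.0283
```

```bash
python3 -c "
from h import *
goal([*blk(0,38),131],-9.05)"
```

```text
t 22.7 at [594.1 251.4 159.5] w 28.3 F [-1.  -0.3 -0.9] yaw -9.15
 shift [ 0.9 -0.  28.5] turn [ 0.0002 -0.     -0.0018]
```

Call:
play_rows(increments="1 0.5 0 5 0 0 -0.002; 1 0.5 0 10 0 0 -0.002; 1 0.5 0 14 0 0 -0.002; 1 0.5 0 17 0 0 -0.002; 1 0.5 0 20 0 0 -0.002; 1 0.5 0 23 0 0 -0.002; 1 0.5 0 26 0 0 -0.002; 1 0.5 0 28 0 0 -0.002")

```text
time: 23.37
position: [0.5938, 0.2524, 0.1308]
tcp_rot: [-2.389, -2.04, 0.001]
wrist_force: [0.1, 0.8, 4.4]
width: 0.0278
```

Call:
play_rows(increments="1 0 0 0 0 0 0; 0.4 0 0 0 0 0 0; 0 0 0 0 0 0 0; -0.5 0 0 0 0 0 0; -1 0 0 0 0 0 0; -1 0 0 0 0 0 0; -1 0 0 0 0 0 0; -1 0 0 -10 0 0 0")

```text
time: 24.03
position: [0.593, 0.252, 0.14]
tcp_rot: [-2.388, -2.04, 0.004]
wrist_force: [0.3, -1.3, -0.5]
width: 0.0856
```

Call:
play_rows(increments="-1 0 0 -25 0 0 0; -1 0 0 -55 0 0 0; -1 -15 0 -80 0 0 0; -1 -45 0 -85 0 0 0; -1 -85 0 -85 0 0 0; -1 -125 0 -85 0 0 0; -1 -165 0 -85 0 0 0; -1 -205 0 -85 0 0 0")

```text
time: 24.7
position: [0.5614, 0.0483, 0.2272]
tcp_rot: [2.388, 2.04, 0.001]
wrist_force: [0.2, -1.2, -0.3]
width: 0.0852
```

Call:
play_rows(increments="-1 -40 4 0 0 0 0; -1 -80 8 0 0 0 0; -1 -110 11 0 0 0 0; -1 -130 14 0 0 0 0; -1 -140 16 0 0 0 0; -1 -140 16 0 0 0 0; -1 -140 16 0 0 0 0; -1 -140 16 0 0 0 0")

```text
time: 25.37
position: [0.5561, -0.0888, 0.2265]
tcp_rot: [-2.386, -2.043, -0.001]
wrist_force: [0.0, 0.1, 0.9]
width: 0.0849
```

```bash
python3 look.py; python3 wells.py; python3 -c "
from h import *
goal([560,-405.2,90],-9.05)"
```

```text
top carrier 1316 X [-43.7  43.4] Y [-127.6  128.5] Zends 110.6 110.6
top [442. 226.] z 39.1 c [ 559.2 -404.6] sz [28.5 28.9]
top [431. 247.] z 12.9 c [ 502.5 -374.4] sz [13.9 19.8]
top [448. 256.] z 37.8 c [ 474.4 -417.6] sz [30.2 27.5]
side carrier 286 X [-28.   31.2] Y [-122.4  119.1] Zends 110.5 110.9
side [410. 346.] z 21.4 c [ 675.7 -362.3] sz [16.4 10.6]
side [364. 364.] z 39.8 c [ 561.8 -405.6] sz [30.  28.7]
side [333. 365.] z 14.0 c [ 504.5 -376.5] sz [17.9 17. ]
side [324. 376.] z 39.6 c [ 475.7 -419.3] sz [28.9 28.3]
t 25.4667 at [556.  -88.8 226.4] w 85.2 F [0.2 0.3 0.2] yaw -8.83
 shift [-233.3   11.6  106.2] turn [ 0.     -0.0006  0.0038]
top wellvial 107 X -2.9 Y 77.3 Z [132.1 136.4 141.7]
top wellvial 106 X -3.0 Y 38.8 Z [132.7 137.1 141.3]
side wellvial 22 X -8.1 Y 75.6 Z [131.8 136.6 139.9]
t 25.4667 at [556.  -88.8 226.4] w 85.2 F [0.2 0.3 0.2] yaw -8.83
 shift [-312.1   52.5  136.2] turn [ 0.     -0.0006  0.0038]
```

Call:
play_rows(increments="-1 -25 4 0 0 0 0; -1 -63 10 0 0 0 0; -1 -102 17 0 0 0 0; -1 -141 24 15 0 0 0; -1 -180 30 35 0 0 0; -1 -219 37 55 0 0 0; -1 -258 43 75 0 0 0; -1 -290 49 95 0 0 0")

```text
time: 26.13
position: [0.5595, -0.3813, 0.1333]
tcp_rot: [2.386, 2.042, 0.001]
wrist_force: [0.8, -0.8, -0.6]
width: 0.0852
```

Call:
play_rows(increments="-1 -16 3 15 0 0 0; -1 -22 4 30 0 0 0; -1 -22 4 40 0 0 0; -1 -22 4 41 0 0 0; -1 -22 4 41 0 0 0; -1 -22 4 41 0 0 0; -1 -22 4 41 0 0 0; -1 -22 4 41 0 0 0")

```text
time: 26.8
position: [0.5601, -0.4022, 0.0941]
tcp_rot: [2.386, 2.041, 0.001]
wrist_force: [0.6, 0.9, 0.1]
width: 0.0854
```

```bash
python3 -c "
from h import *
goal([560.3,-405.1,34.5],-9.05)"
```

```text
t 26.8 at [ 560.1 -402.2   94.1] w 85.4 F [0.6 0.9 0.1] yaw -8.92
 shift [-2.8  0.6 59.6] turn [0.0015 0.0005 0.0022]
```

Call:
play_rows(increments="-1 -2.8 0.5 15 0 0 0.002; -1 -2.8 0.5 30 0 0 0.002; -1 -2.8 0.5 43 0 0 0.002; -1 -2.8 0.5 52 0 0 0.002; -1 -2.8 0.5 57 0 0 0.002; -1 -2.8 0.5 59.5 0 0 0.002; -1 -2.8 0.5 59.5 0 0 0.002; -1 -2.8 0.5 59.5 0 0 0.002")

```text
time: 27.47
position: [0.5595, -0.4058, 0.0336]
tcp_rot: [2.391, 2.038, 0.0]
wrist_force: [-0.0, -0.4, 0.5]
width: 0.0852
```

Call:
play_rows(increments="0 0 0 0 0 0 0; 1 0 0 0 0 0 0; 1 0 0 0 0 0 0; 1 0 0 0 0 0 0; 1 0 0 0 0 0 0; 1 0 0 0 0 0 0; 1 0 0 0 0 0 0; 1 0 0 0 0 0 0")

```text
time: 28.13
position: [0.5595, -0.4059, 0.0339]
tcp_rot: [2.39, 2.038, 0.0]
wrist_force: [-0.1, 0.6, 5.6]
width: 0.0281
```

```bash
python3 -c "
from h import *
goal([*blk(0,-38),200],-9.05)"
```

```text
t 28.1333 at [ 559.5 -405.9   33.9] w 28.1 F [-0.1  0.6  5.6] yaw -9.11
 shift [ 579.4  -69.8 -166.3] turn [ 0.0005  0.0004 -0.0011]
```

Call:
play_rows(increments="1 0 0 -8 0 0 0; 1 0 0 -25 0 0 0; 1 0 0 -50 0 0 0; 1 5 -1 -80 0 0 0; 1 20 -2 -110 0 0 0; 1 45 -5 -138 0 0 0; 1 75 -9 -158 0 0 0; 1 107 -13 -166 0 0 0")

```text
time: 28.8
position: [0.5642, -0.2983, 0.203]
tcp_rot: [2.389, 2.033, 0.003]
wrist_force: [1.0, 0.9, 0.9]
width: 0.028
```

Call:
play_rows(increments="1 33 -4 0 0 0 0; 1 66 -8 0 0 0 0; 1 99 -12 0 0 0 0; 1 132 -16 0 0 0 0; 1 165 -20 0 0 0 0; 1 198 -24 0 0 0 0; 1 231 -28 0 0 0 0; 1 260 -31 0 0 0 0")

```text
time: 29.47
position: [0.5736, -0.034, 0.1998]
tcp_rot: [-2.39, -2.039, -0.001]
wrist_force: [0.3, 0.6, -0.5]
width: 0.0282
```

Call:
play_rows(increments="1 33 -4 0 0 0 0; 1 66 -8 0 0 0 0; 1 99 -12 0 0 0 0; 1 132 -16 0 0 0 0; 1 165 -20 0 0 0 0; 1 190 -23 0 0 0 0; 1 205 -25 0 0 0 0; 1 211 -26 0 0 0 0")

```text
time: 30.13
position: [0.5813, 0.1789, 0.1996]
tcp_rot: [-2.387, -2.042, -0.001]
wrist_force: [-0.2, 0.2, -0.2]
width: 0.0278
```

Call:
play_rows(increments="1 0 0 5 0 0 0; 1 0 0 15 0 0 0; 1 0 0 25 0 0 0; 1 0 0 35 0 0 0; 1 0 0 40 0 0 0; 1 0 0 40 0 0 0; 1 0 0 40 0 0 0; 1 0 0 40 0 0 0")

```text
time: 30.8
position: [0.5819, 0.1758, 0.1594]
tcp_rot: [2.391, 2.038, 0.0]
wrist_force: [-0.4, 0.2, 0.2]
width: 0.028
```

```bash
python3 -c "
from h import *
goal([*blk(0,-38.9),131],-9.05)"
```

```text
t 30.8 at [581.9 175.8 159.4] w 28.0 F [-0.4  0.2  0.2] yaw -9.13
 shift [ 0.6  0.1 28.4] turn [ 0.0001 -0.     -0.0014]
```

Call:
play_rows(increments="1 0.6 0 5 0 0 -0.001; 1 0.6 0 10 0 0 -0.001; 1 0.6 0 14 0 0 -0.001; 1 0.6 0 17 0 0 -0.001; 1 0.6 0 20 0 0 -0.001; 1 0.6 0 23 0 0 -0.001; 1 0.6 0 26 0 0 -0.001; 1 0.6 0 28 0 0 -0.001")

```text
time: 31.47
position: [0.5817, 0.1766, 0.1309]
tcp_rot: [-2.39, -2.039, 0.0]
wrist_force: [-0.7, -0.1, 0.3]
width: 0.0284
```

Call:
play_rows(increments="1 0 0 0 0 0 0; 0.4 0 0 0 0 0 0; 0 0 0 0 0 0 0; -0.5 0 0 0 0 0 0; -1 0 0 0 0 0 0; -1 0 0 0 0 0 0; -1 0 0 0 0 0 0; -1 0 0 -10 0 0 0")

```text
time: 32.13
position: [0.5809, 0.1763, 0.1402]
tcp_rot: [-2.389, -2.039, 0.004]
wrist_force: [0.1, 0.4, -0.7]
width: 0.085
```

Call:
play_rows(increments="-1 0 0 -25 0 0 0; -1 0 0 -55 0 0 0; -1 -15 0 -80 0 0 0; -1 -45 -1 -85 0 0 0; -1 -85 -2 -85 0 0 0; -1 -125 -3 -85 0 0 0; -1 -165 -4 -85 0 0 0; -1 -205 -4 -85 0 0 0")

```text
time: 32.8
position: [0.5449, -0.0267, 0.2274]
tcp_rot: [2.389, 2.039, 0.001]
wrist_force: [0.0, -0.4, -0.4]
width: 0.0853
```

Call:
play_rows(increments="-1 -40 -1 0 0 0 0; -1 -75 -2 0 0 0 0; -1 -100 -3 0 0 0 0; -1 -115 -4 0 0 0 0; -1 -115 -4 0 0 0 0; -1 -115 -4 0 0 0 0; -1 -115 -4 0 0 0 0; -1 -115 -4 0 0 0 0")

```text
time: 33.47
position: [0.524, -0.1366, 0.2267]
tcp_rot: [-2.388, -2.042, -0.001]
wrist_force: [-0.0, 0.1, -0.6]
width: 0.085
```

```bash
python3 look.py; python3 wells.py; python3 -c "
from h import *
goal([475.1,-418.4,90],-9.05)"
```

```text
top carrier 1306 X [-44.4  45.3] Y [-121.4  123.1] Zends 110.3 110.1
top [431. 247.] z 13.1 c [ 502.4 -374.3] sz [13.9 19.7]
top [448. 256.] z 39.3 c [ 473.9 -417.1] sz [29.9 27.5]
side [410. 346.] z 22.6 c [ 676.  -364.5] sz [16.6 10.2]
side [333. 365.] z 13.6 c [ 504.3 -377.4] sz [20.7 16.8]
side [324. 376.] z 39.8 c [ 475.9 -418.3] sz [31.4 28.1]
t 33.5667 at [ 523.9 -136.8  226.5] w 85.7 F [-0.3 -0.1 -0.3] yaw -8.93
 shift [-180.8   36.3  106.4] turn [ 0.0002 -0.0003  0.002 ]
top wellvial 105 X -2.9 Y 77.3 Z [133.  136.6 141. ]
top wellvial 107 X -3.1 Y 38.7 Z [131.1 136.3 141. ]
top wellvial 107 X -3.0 Y -37.7 Z [132.5 136.9 140.1]
t 33.5667 at [ 523.9 -136.8  226.5] w 85.7 F [-0.3 -0.1 -0.3] yaw -8.93
 shift [-285.8   -4.5  136.4] turn [ 0.0002 -0.0003  0.002 ]
```

Call:
play_rows(increments="-1 -25 0 0 0 0 0; -1 -63 -1 0 0 0 0; -1 -102 -1 0 0 0 0; -1 -141 -2 15 0 0 0; -1 -180 -3 35 0 0 0; -1 -219 -3 55 0 0 0; -1 -252 -4 75 0 0 0; -1 -275 -4 95 0 0 0")

```text
time: 34.23
position: [0.4755, -0.4122, 0.1304]
tcp_rot: [2.391, 2.037, -0.002]
wrist_force: [1.3, -0.7, 0.8]
width: 0.0853
```

Call:
play_rows(increments="-1 -9 0 15 0 0 0; -1 -12 0 30 0 0 0; -1 -12 0 40 0 0 0; -1 -12 0 41 0 0 0; -1 -12 0 41 0 0 0; -1 -12 0 41 0 0 0; -1 -12 0 41 0 0 0; -1 -12 0 41 0 0 0")

```text
time: 34.9
position: [0.4751, -0.4207, 0.0914]
tcp_rot: [2.388, 2.039, 0.0]
wrist_force: [-0.5, 0.3, -0.1]
width: 0.0852
```

```bash
python3 -c "
from h import *
goal([475,-417.8,34.5],-9.05)"
```

```text
t 34.9 at [ 475.1 -420.7   91.4] w 85.2 F [-0.5  0.3 -0.1] yaw -9.01
 shift [ 2.9 -0.7 56.9] turn [0.0014 0.0008 0.0007]
```

Call:
play_rows(increments="-1 2.8 -0.5 15 0 0 0; -1 2.8 -0.5 30 0 0 0; -1 2.8 -0.5 43 0 0 0; -1 2.8 -0.5 51 0 0 0; -1 2.8 -0.5 55 0 0 0; -1 2.8 -0.5 57 0 0 0; -1 2.8 -0.5 57 0 0 0; -1 2.8 -0.5 57 0 0 0")

```text
time: 35.57
position: [0.4745, -0.4183, 0.0338]
tcp_rot: [2.389, 2.039, 0.0]
wrist_force: [-1.1, -0.1, 0.2]
width: 0.085
```

Call:
play_rows(increments="0 0 0 0 0 0 0; 1 0 0 0 0 0 0; 1 0 0 0 0 0 0; 1 0 0 0 0 0 0; 1 0 0 0 0 0 0; 1 0 0 0 0 0 0; 1 0 0 0 0 0 0; 1 0 0 0 0 0 0")

```text
time: 36.23
position: [0.4745, -0.4182, 0.0339]
tcp_rot: [2.389, 2.039, -0.0]
wrist_force: [-1.5, 1.1, 6.2]
width: 0.0282
```

```bash
python3 -c "
from h import *
goal([*blk(0,-78),200],-9.05)"
```

```text
t 36.2333 at [ 474.5 -418.2   33.9] w 28.2 F [-1.5  1.1  6.2] yaw -9.05
 shift [ 564.9   12.8 -166.3] turn [ 0.0004  0.0004 -0.    ]
```

Call:
play_rows(increments="1 0 0 -8 0 0 0; 1 0 0 -25 0 0 0; 1 0 0 -50 0 0 0; 1 5 0 -80 0 0 0; 1 20 1 -110 0 0 0; 1 45 1 -138 0 0 0; 1 75 2 -158 0 0 0; 1 107 3 -166 0 0 0")

```text
time: 36.9
position: [0.495, -0.3131, 0.2029]
tcp_rot: [2.388, 2.034, 0.002]
wrist_force: [1.2, -0.3, -0.1]
width: 0.0281
```

Call:
play_rows(increments="1 33 1 0 0 0 0; 1 66 2 0 0 0 0; 1 99 3 0 0 0 0; 1 132 3 0 0 0 0; 1 165 4 0 0 0 0; 1 198 5 0 0 0 0; 1 231 5 0 0 0 0; 1 258 6 0 0 0 0")

```text
time: 37.57
position: [0.5407, -0.0564, 0.1999]
tcp_rot: [-2.388, -2.041, -0.001]
wrist_force: [0.6, -0.4, -0.3]
width: 0.0282
```

Call:
play_rows(increments="1 31 1 0 0 0 0; 1 62 2 0 0 0 0; 1 93 2 0 0 0 0; 1 124 3 0 0 0 0; 1 155 3 0 0 0 0; 1 180 4 0 0 0 0; 1 194 4 0 0 0 0; 1 199.5 4 0 0 0 0")

```text
time: 38.23
position: [0.576, 0.14, 0.1996]
tcp_rot: [-2.386, -2.043, -0.001]
wrist_force: [0.3, 0.8, -0.7]
width: 0.0279
```

Call:
play_rows(increments="1 0 0 5 0 0 0; 1 0 0 15 0 0 0; 1 0 0 25 0 0 0; 1 0 0 35 0 0 0; 1 0 0 40 0 0 0; 1 0 0 40 0 0 0; 1 0 0 40 0 0 0; 1 0 0 40 0 0 0")

```text
time: 38.9
position: [0.5762, 0.1372, 0.1594]
tcp_rot: [2.39, 2.039, 0.0]
wrist_force: [0.0, 0.8, -0.3]
width: 0.0283
```

```bash
python3 -c "
from h import *
goal([*blk(0,-78.5),131],-9.05)"
```

```text
t 38.9 at [576.2 137.2 159.4] w 28.3 F [ 0.   0.8 -0.3] yaw -9.07
 shift [ 0.  -0.4 28.4] turn [ 0.0001 -0.     -0.0004]
```

Call:
play_rows(increments="1 0 -0.3 5 0 0 0; 1 0 -0.3 10 0 0 0; 1 0 -0.3 14 0 0 0; 1 0 -0.3 17 0 0 0; 1 0 -0.3 20 0 0 0; 1 0 -0.3 23 0 0 0; 1 0 -0.3 26 0 0 0; 1 0 -0.3 28 0 0 0")

```text
time: 39.57
position: [0.5756, 0.1374, 0.1309]
tcp_rot: [-2.39, -2.039, 0.001]
wrist_force: [-0.2, 0.8, -0.3]
width: 0.028
```

Call:
play_rows(increments="1 0 0 0 0 0 0; 0.4 0 0 0 0 0 0; 0 0 0 0 0 0 0; -0.5 0 0 0 0 0 0; -1 0 0 0 0 0 0; -1 0 0 0 0 0 0; -1 0 0 0 0 0 0; -1 0 0 -10 0 0 0")

```text
time: 40.23
position: [0.5749, 0.1372, 0.1402]
tcp_rot: [-2.389, -2.039, 0.004]
wrist_force: [-0.0, -0.5, -0.3]
width: 0.0854
```

Call:
play_rows(increments="-1 0 0 -25 0 0 0; -1 0 0 -55 0 0 0; -1 -15 0 -80 0 0 0; -1 -45 -2 -85 0 0 0; -1 -85 -2 -85 0 0 0; -1 -125 -2 -85 0 0 0; -1 -165 -2 -85 0 0 0; -1 -200 -2 -85 0 0 0")

```text
time: 40.9
position: [0.5416, -0.0623, 0.2273]
tcp_rot: [2.39, 2.038, 0.0]
wrist_force: [0.6, -0.1, 0.0]
width: 0.0854
```

Call:
play_rows(increments="-1 -20 0 0 0 0 0; -1 -40 0 0 0 0 0; -1 -50 0 0 0 0 0; -1 -50 0 0 0 0 0; -1 -50 0 0 0 0 0; -1 -50 0 0 0 0 0; -1 -50 0 0 0 0 0; -1 -50 0 0 0 0 0")

```text
time: 41.57
position: [0.5347, -0.1077, 0.2263]
tcp_rot: [-2.387, -2.042, -0.0]
wrist_force: [-0.5, -0.4, -0.0]
width: 0.0858
```

```bash
python3 look.py; python3 wells.py
python3 - <<'E'
from h import *
g=blk(-110,-80);b=blk(-110,60)
goal([*g,150],-9.05)
for n in('top','side'):
    print(n,'timer rim',proj(n,[*g,100]),'bar',proj(n,[*g,98]),'btn',proj(n,[*b,110]),'mark',proj(n,[*blk(-110,-40),100]))
s=np.load('last_side.npz')['im'];t=np.load('last_top.npz')['im']
o=np.zeros((600,800,3),np.uint8)
o[:400,:400]=cv2.resize(t[233:283,210:260],None,fx=8,fy=8,interpolation=2)
o[:400,400:]=cv2.resize(s[163:213,250:300],None,fx=8,fy=8,interpolation=2)
o[400:,:400]=cv2.resize(t[190:280,140:320],(400,200),interpolation=2)
o[400:,400:]=cv2.resize(s[130:230,240:440],(400,200),interpolation=2)
cv2.imwrite('pics/c6.png',o[:,:,::-1])
E
```

```text
top carrier 1280 X [-44.9  45.2] Y [-121.8  124.2] Zends 110.6 110.7
top [430. 247.] z 12.8 c [ 503.7 -374.5] sz [13.9 17. ]
side carrier 150 X [-37.5  33.5] Y [-130.1  118.3] Zends 111.0 106.3
side [410. 346.] z 20.9 c [ 676.6 -363.2] sz [18.6  8.5]
side [333. 365.] z 13.9 c [ 504.8 -377. ] sz [18.2 20.2]
t 41.6667 at [ 534.6 -108.2  226.3] w 84.9 F [ 0.6  0.4 -0. ] yaw -8.97
 shift [-210.7   30.3  106.3] turn [-0.0002 -0.0002  0.0014]
top wellvial 109 X -2.9 Y 77.1 Z [133.  136.5 140.8]
top wellvial 107 X -3.1 Y 38.9 Z [132.9 136.5 140.4]
top wellvial 107 X -2.9 Y -37.6 Z [132.9 135.9 140.1]
top wellvial 104 X -3.0 Y -77.8 Z [132.6 136.6 140.7]
t 41.6667 at [ 534.6 -108.2  226.3] w 84.9 F [ 0.6  0.4 -0. ] yaw -8.97
 shift [ 247.6 -107.5   76.4] turn [-0.0002 -0.0002  0.0014]
top timer rim [235.5 255.7] bar [235.6 255.9] btn [182.1 246.9] mark [220.5 253.4]
side timer rim [277.3 187.2] bar [277.4 187.8] btn [277.9 155.4] mark [277.5 178.6]
```

View pics/c6.png

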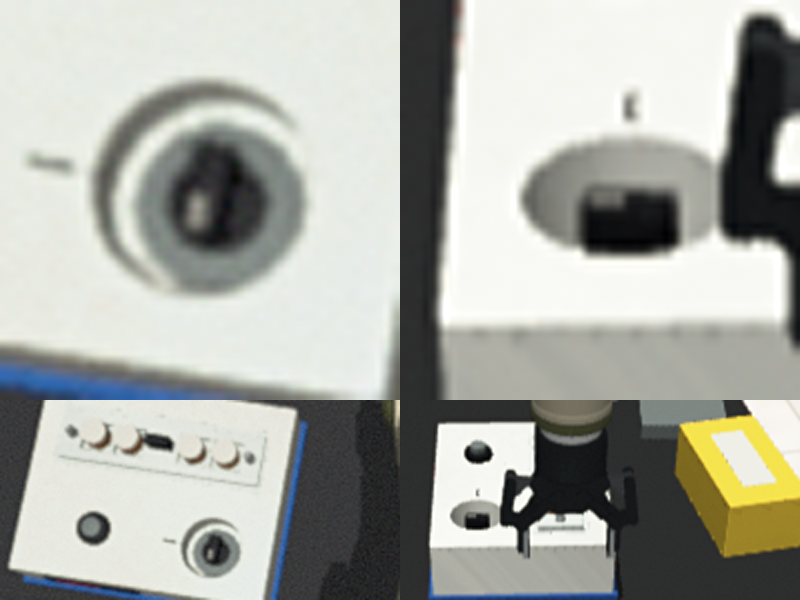

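All four vials stand in wells (tops near 136.5 mm), the carrier is still home, and the pointer faces mostly toward the front. Now I'll measure the bar angle and the button height.

Run:
```python
from h import *
for n,off in(('top',(-1.8,1.3)),('side',(1.9,-1.3))):
    z=np.load(f'last_{n}.npz');im,d=z['im'],z['d'];P=pts(n,d)*1000
    r=P[...,:2]-DECK;X=r@XB-off[0]+110;Y=r@YB-off[1];Z=P[...,2];g=im.min(2).astype(int)
    near=(np.hypot(X,Y+80)<30)&(d>0)
    k=near&(Z>92)&(Z<104)
    print(n,'bar',k.sum(),'mean',X[k].mean().round(1),(Y[k]+80).mean().round(1),'Z',np.median(Z[k]).round(1),'X',np.percentile(X[k],[2,98]).round(1),'Y',np.percentile(Y[k]+80,[2,98]).round(1))
    if k.sum()>8:
        q=np.stack([X[k],Y[k]],1).astype(np.float32);w,v=np.linalg.eigh(np.cov(q.T));print('  axis q deg', np.rad2deg(np.arctan2(-v[1,1]*-1*np.sign(v[0,1])*-1, abs(v[0,1]))).round(1),'v',v[:,1],w)
        p=k&(g>np.percentile(g[k],85));print('  pointer g',g[p].min(),'at',X[p].mean().round(1),(Y[p]+80).mean().round(1),'n',p.sum())
        print('  ',[(round(float(a),0),round(float(b)+80,0),int(c)) for a,b,c in zip(X[k],Y[k],g[k])])
    b=(np.hypot(X,Y-60)<9)&(d>0);print('  btn Z',np.percentile(Z[b],[10,50,90]).round(1));c=(np.hypot(X,Y-60)<25)&(d>0)&(g<120);print('  btn c',X[c].mean().round(1),Y[c].mean().round(1))
```

```text
top bar 63 mean -0.2 0.1 Z 98.0 X [-15.6  14.8] Y [-6.7  7.2]
  axis q deg 3.6 v [-0.998   0.0624] [17.0995 84.5071]
  pointer g 87 at -7.3 0.7 n 10
   [(14.0, 6.0, 76), (14.0, 3.0, 50), (15.0, 0.0, 49), (16.0, -2.0, 67), (15.0, -6.0, 65), (11.0, 4.0, 59), (11.0, 2.0, 41), (12.0, -0.0, 41), (13.0, -3.0, 41), (12.0, -6.0, 38), (8.0, 4.0, 51), (9.0, 2.0, 36), (9.0, -1.0, 51), (9.0, -4.0, 46), (10.0, -7.0, 30), (6.0, 7.0, 60), (6.0, 4.0, 46), (6.0, 1.0, 42), (8.0, -3.0, 45), (8.0, -6.0, 30), (3.0, 6.0, 42), (3.0, 3.0, 34), (4.0, 1.0, 48), (5.0, -1.0, 50), (5.0, -4.0, 40), (0.0, 5.0, 34), (1.0, 3.0, 58), (1.0, 0.0, 53), (1.0, -3.0, 53), (2.0, -4.0, 42), (3.0, -7.0, 22), (-3.0, 7.0, 37), (-2.0, 5.0, 61), (-1.0, 0.0, 89), (-1.0, -3.0, 65), (-1.0, -5.0, 39), (-5.0, 7.0, 35), (-5.0, 4.0, 83), (-4.0, 2.0, 141), (-4.0, -1.0, 109), (-3.0, -3.0, 64), (-3.0, -6.0, 34), (-8.0, 7.0, 41), (-8.0, 3.0, 87), (-7.0, 1.0, 133), (-7.0, -2.0, 108), (-5.0, -3.0, 63), (-6.0, -7.0, 31), (-11.0, 6.0, 57), (-11.0, 3.0, 97), (-10.0, 1.0, 131), (-10.0, -2.0, 100), (-9.0, -4.0, 57), (-8.0, -6.0, 17), (-13.0, 5.0, 
[... 835 characters left out ...]
(-3.0, 4.0, 81), (-0.0, -2.0, 33), (2.0, 0.0, 24), (5.0, -1.0, 24), (8.0, 2.0, 27), (10.0, 1.0, 24), (13.0, -2.0, 26), (16.0, 2.0, 75), (-16.0, -0.0, 73), (-13.0, -4.0, 27), (-11.0, 3.0, 28), (-8.0, -6.0, 30), (-6.0, 1.0, 31), (-3.0, -3.0, 32), (-0.0, -1.0, 22), (2.0, -1.0, 20), (5.0, -5.0, 25), (8.0, -4.0, 24), (11.0, -9.0, 22), (13.0, -5.0, 18), (16.0, -3.0, 60), (-14.0, -2.0, 20), (-11.0, -3.0, 14), (-5.0, -7.0, 16), (-3.0, -5.0, 16), (-0.0, -3.0, 17), (2.0, -2.0, 16), (5.0, -2.0, 20), (8.0, -6.0, 18), (10.0, -1.0, 17), (13.0, -4.0, 12), (16.0, -2.0, 60), (-11.0, -8.0, 11), (-3.0, -7.0, 14), (2.0, -7.0, 14), (10.0, -7.0, 12), (-0.0, -10.0, 14)]
  btn Z [111.8 121.2 124.4]
  btn c 0.4 52.3
```

Call:
play_rows(increments="-0.5 15 -7 0 0 0 -0.1; 0 48 -21 0 0 0 -0.2; 0.35 82 -36 0 0 0 -0.3; 0.35 116 -50 0 0 0 -0.4; 0.35 150 -65 0 0 0 -0.5; 0.35 184 -80 10 0 0 -0.6; 0.35 218 -95 20 0 0 -0.7; 0.35 247.6 -107.5 26 0 0 -0.8")

```text
time: 42.33
position: [0.466, 0.1548, 0.1999]
tcp_rot: [-1.398, -2.813, -0.001]
wrist_force: [0.6, 0.2, 0.1]
width: 0.028
```

Call:
play_rows(increments="0.35 0 0 0 0 0 -0.11; 0.35 0 0 0 0 0 -0.22; 0.35 0 0 0 0 0 -0.33; 0.35 0 0 10 0 0 -0.44; 0.35 0 0 20 0 0 -0.55; 0.35 0 0 30 0 0 -0.64; 0.35 0 0 40 0 0 -0.69; 0.35 0 0 45 0 0 -0.69")

```text
time: 43.0
position: [0.4669, 0.1523, 0.1543]
tcp_rot: [-0.37, -3.118, 0.0]
wrist_force: [0.3, 0.2, 0.7]
width: 0.0275
```

Call:
play_rows(increments="0.35 0 0 5 0 0 0; 0.35 0 0 5 0 0 0; 0.35 0 0 5 0 0 0; 0.35 0 0 5 0 0 0; 0.35 0 0 5 0 0 0; 0.35 0 0 5 0 0 0; 0.35 0 0 5 0 0 0; 0.35 0 0 5 0 0 0")

```text
time: 43.67
position: [0.4673, 0.1523, 0.1506]
tcp_rot: [0.374, 3.119, 0.0]
wrist_force: [-0.2, -0.1, 0.4]
width: 0.0276
```

```bash
python3 -c "
from h import *
goal([*blk(-110,-80),92],76.4)
print(arm.observe()['joints'])"
```

```text
t 43.6667 at [467.3 152.3 150.6] w 27.6 F [-0.2 -0.1  0.4] yaw 76.31
 shift [ 0.5  0.7 58.6] turn [ 0.0001  0.0003 -0.0016]
[-0.0249  0.5276 -0.5664  2.192   0.5361  0.5577  0.3377]
```

Call:
play_rows(increments="0.35 0.4 0.6 8 0 0 0; 0.35 0.4 0.6 20 0 0 0; 0.35 0.4 0.6 32 0 0 0; 0.35 0.4 0.6 42 0 0 0; 0.35 0.4 0.6 50 0 0 0; 0.35 0.4 0.6 55 0 0 0; 0.35 0.4 0.6 58 0 0 0; 0.35 0.4 0.6 58 0 0 0")

```text
time: 44.33
position: [0.4667, 0.153, 0.0918]
tcp_rot: [-0.374, -3.118, 0.001]
wrist_force: [-0.3, -0.0, -0.2]
width: 0.0276
```

Call:
play_rows(increments="0.35 0 0 0 0 0 0; 0.5 0 0 0 0 0 0; 0.7 0 0 0 0 0 0; 1 0 0 0 0 0 0; 1 0 0 0 0 0 0; 1 0 0 0 0 0 0; 1 0 0 0 0 0 0; 1 0 0 0 0 0 0")

```text
time: 45.0
position: [0.4673, 0.153, 0.0929]
tcp_rot: [0.374, 3.118, 0.001]
wrist_force: [-0.4, -0.7, 6.2]
width: 0.0127
```

```bash
python3 -c "
from h import *
goal([*blk(-110,-80),92],-9.05);print(arm.observe()['torque'])"
```

```text
t 45.0 at [467.3 153.   92.9] w 12.7 F [-0.4 -0.7  6.2] yaw 76.32
 shift [ 0.3 -0.   0.9] turn [0.0011 0.0004 1.4899]
[-0.0226  0.2107  0.0228]
```

Call:
play_rows(increments="1 0 0 0 0 0 0.05; 1 0 0 0 0 0 0.15; 1 0 0 0 0 0 0.25; 1 0 0 0 0 0 0.35; 1 0 0 0 0 0 0.45; 1 0 0 0 0 0 0.55; 1 0 0 0 0 0 0.65; 1 0 0 0 0 0 0.75")

```text
time: 45.67
position: [0.4673, 0.153, 0.0929]
tcp_rot: [1.497, 2.761, 0.001]
wrist_force: [-0.6, 0.2, 5.8]
width: 0.0129
```

Call:
play_rows(increments="1 0 0 0 0 0 0.1; 1 0 0 0 0 0 0.2; 1 0 0 0 0 0 0.3; 1 0 0 0 0 0 0.4; 1 0 0 0 0 0 0.5; 1 0 0 0 0 0 0.6; 1 0 0 0 0 0 0.68; 1 0 0 0 0 0 0.72")

```text
time: 46.33
position: [0.4673, 0.1531, 0.0929]
tcp_rot: [2.374, 2.057, 0.002]
wrist_force: [-1.3, -0.4, 5.9]
width: 0.0123
```

```bash
python3 -c "
from h import *
goal([*blk(-110,-80),92],-9.05);print(arm.observe()['torque'])"
```

```text
t 46.3333 at [467.3 153.1  92.9] w 12.3 F [-1.3 -0.4  5.9] yaw -8.17
 shift [-0.  -0.3  0.9] turn [ 0.001  -0.0005  0.0154]
[-0.1187  0.1177  0.0598]
```

Small remainder, then settle, release, rise and look.

Call:
play_rows(increments="1 0 0 0 0 0 0.008; 1 0 0 0 0 0 0.016; 1 0 0 0 0 0 0.018; 1 0 0 0 0 0 0.018; 1 0 0 0 0 0 0.018; 1 0 0 0 0 0 0.018; 1 0 0 0 0 0 0.018; 1 0 0 0 0 0 0.018")

```text
time: 47.0
position: [0.4673, 0.153, 0.0929]
tcp_rot: [2.388, 2.041, 0.002]
wrist_force: [-0.8, -0.4, 5.8]
width: 0.0128
```

Call:
play_rows(increments="0.8 0 0 0 0 0 0; 0.6 0 0 0 0 0 0; 0.4 0 0 0 0 0 0; 0.35 0 0 0 0 0 0; 0.35 0 0 -3 0 0 0; 0.35 0 0 -12 0 0 0; 0.35 0 0 -25 0 0 0; 0.35 0 0 -40 0 0 0")

```text
time: 47.67
position: [0.4666, 0.1528, 0.1329]
tcp_rot: [-2.387, -2.042, 0.002]
wrist_force: [0.5, -0.3, -0.7]
width: 0.0279
```

Call:
play_rows(increments="0.35 0 0 -30 0 0 0; 0.35 -20 0 -60 0 0 0; 0.35 -55 5 -80 0 0 0; 0.35 -95 10 -80 0 0 0; 0.35 -135 15 -80 0 0 0; 0.35 -175 20 -80 0 0 0; 0.35 -205 22 -80 0 0 0; 0.35 -220 22 -80 0 0 0")

```text
time: 48.33
position: [0.4537, -0.0719, 0.2132]
tcp_rot: [2.391, 2.035, -0.001]
wrist_force: [-0.4, 0.3, 0.5]
width: 0.0281
```

```bash
python3 - <<'E'
from h import *
cap('top');cap('side');goal([*blk(-110,60),150],-9.05)
for n,off in(('top',(-1.8,1.3)),('side',(1.9,-1.3))):
    z=np.load(f'last_{n}.npz');im,d=z['im'],z['d'];P=pts(n,d)*1000
    r=P[...,:2]-DECK;X=r@XB-off[0]+110;Y=r@YB-off[1];Z=P[...,2];g=im.min(2).astype(int)
    k=(np.hypot(X,Y+80)<22)&(d>0)&(Z>92)&(Z<104)
    q=np.stack([X[k],Y[k]],1);w,v=np.linalg.eigh(np.cov(q.T));a=np.rad2deg(np.arctan2(v[0,1],v[1,1]));p=k&(g>85)
    print(n,k.sum(),'bar vs +y deg',((a+90)%180-90).round(1),'ptr',X[p].mean().round(1),(Y[p]+80).mean().round(1),p.sum())
    # mark
    mk=(np.hypot(X,Y+36)<12)&(Y+80>36)&(abs(X)<8)&(d>0)&(g<130)&(Z>97);print('  mark',mk.sum(),X[mk].mean().round(1),(Y[mk]+80).mean().round(1))
s=np.load('last_side.npz')['im'];t=np.load('last_top.npz')['im']
o=np.zeros((400,800,3),np.uint8)
o[:,:400]=cv2.resize(t[233:283,205:255],None,fx=8,fy=8,interpolation=2)
o[:,400:]=cv2.resize(s[133:233,240:340],None,fx=4,fy=4,interpolation=2)
cv2.imwrite('pics/c7.png',o[:,:,::-1])
E
python3 wells.py
```

```text
t 48.4333 at [453.7 -70.8 213. ] w 27.8 F [ 0.3 -0.   0.7] yaw -9.24
 shift [363.2 -23.3  62.7] turn [ 0.0001  0.0009 -0.0033]
top 58 bar vs +y deg -2.6 ptr -0.5 10.0 12
  mark 0 nan nan
side 11 bar vs +y deg 1.1 ptr nan nan 0
  mark 0 nan nan
top wellvial 108 X -3.0 Y 77.1 Z [133.1 137.1 141.6]
top wellvial 108 X -3.0 Y 38.7 Z [132.6 136.5 140.7]
top wellvial 107 X -2.8 Y -37.9 Z [132.6 136.9 140.5]
top wellvial 107 X -3.0 Y -78.0 Z [131.8 136.9 140.2]
side wellvial 130 X 1.1 Y 58.1 Z [131.  136.4 139.9]
side wellvial 165 X 1.3 Y -61.7 Z [130.8 136.5 139.4]<stdin>:10: RuntimeWarning: Mean of empty slice.
  ret = ret.dtype.type(ret / rcount)
<stdin>:8: RuntimeWarning: Mean of empty slice.
```

View pics/c7.png

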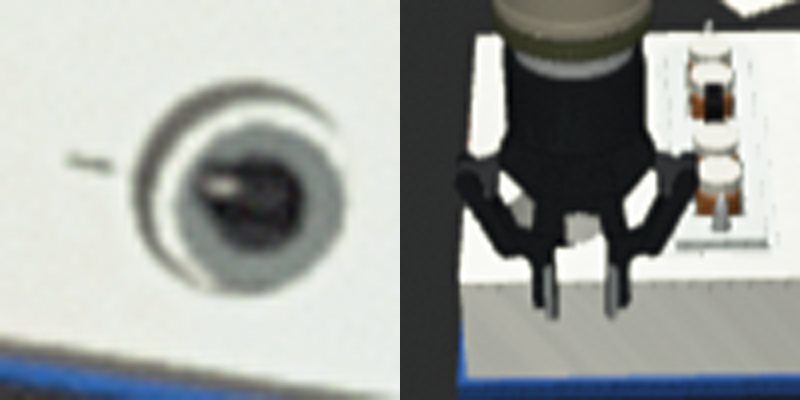

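Run:
```python
from h import *
vals=[]
for i in range(4):
    im,d=cap('top');P=None
    g=im.mean(2)
    p=arm.camera_params('top')
    v,u=np.mgrid[244:268,208:250]
    W=np.array([[onplane('top',a,b,.098)[:2]*1000 for a,b in zip(r,s)] for r,s in zip(u,v)])
    r=W-DECK;X=r@XB+110+1.8;Y=r@YB+80-1.3;G=g[244:268,208:250]
    k=(np.hypot(X,Y)<14.5)&(abs(X)<5.5);w=np.where(k&(Y>3),np.clip(G-70,0,None),0)
    mx,my=(w*X).sum()/w.sum(),(w*Y).sum()/w.sum()
    m=(abs(X)<7)&(Y>38)&(Y<54);wm=np.where(m,np.clip(np.median(G[m])-25-G,0,None),0)
    kx,ky=(wm*X).sum()/wm.sum(),(wm*Y).sum()/wm.sum()
    b=(np.hypot(X,Y)<25)&(G<90);print('ptr',mx.round(2),my.round(2),'mark',kx.round(2),ky.round(2),'bar',X[b].mean().round(2),Y[b].mean().round(2))
```

```text
ptr 0.67 8.33 mark 1.04 49.25 bar -2.87 -4.37
ptr 0.63 8.26 mark 1.06 49.21 bar -2.85 -4.62
ptr 0.61 8.3 mark 1.1 49.05 bar -2.87 -4.36
ptr 0.67 8.23 mark 1.01 49.25 bar -2.76 -4.62
```

Pointer and mark line up within about 0.5°. I'll measure the button from both views while unobstructed, then shut the fingers and move above it.

Run:
```python
from h import *
for n,off in(('top',(-1.8,1.3)),('side',(1.9,-1.3))):
    z=np.load(f'last_{n}.npz');im,d=z['im'],z['d'];P=pts(n,d)*1000
    r=P[...,:2]-DECK;X=r@XB-off[0]+110;Y=r@YB-off[1]-60;Z=P[...,2]
    for lo,hi in((104,112),(112,117),(117,121),(121,130)):
        k=(np.hypot(X,Y)<30)&(d>0)&(Z>lo)&(Z<hi)
        if k.sum(): print(n,lo,k.sum(),X[k].mean().round(1),Y[k].mean().round(1),'X',np.ptp(X[k]).round(1),'Y',np.ptp(Y[k]).round(1),np.median(Z[k]).round(1))
```

```text
top 104 91 -0.6 -4.6 X 58.0 Y 57.2 107.1
top 112 62 -1.1 1.1 X 37.7 Y 36.0 113.9
top 117 28 0.2 0.2 X 24.8 Y 31.9 119.1
top 121 45 -0.5 -1.0 X 20.9 Y 24.4 123.5
```

Call:
play_rows(increments="1 20 -2 0 0 0 0; 1 55 -4 0 0 0 0; 1 95 -7 0 0 0 0; 1 135 -9 0 0 0 0; 1 175 -12 0 0 0 0; 1 215 -14 0 0 0 0; 1 250 -17 0 0 0 0; 1 275 -18 0 0 0 0")

```text
time: 49.3
position: [0.4784, 0.2123, 0.2125]
tcp_rot: [-2.381, -2.048, -0.002]
wrist_force: [0.5, -0.4, 0.4]
width: -0.0003
```

Call:
play_rows(increments="1 25 -2 0 0 0 0; 1 55 -3 10 0 0 0; 1 75 -4 25 0 0 0; 1 85 -5 35 0 0 0; 1 88 -5 45 0 0 0; 1 88 -5 48 0 0 0; 1 88 -5 48 0 0 0; 1 88 -5 48 0 0 0")

```text
time: 49.97
position: [0.4882, 0.2928, 0.1644]
tcp_rot: [2.389, 2.04, -0.002]
wrist_force: [-0.1, -0.7, 0.8]
width: 0.0
```

```bash
python3 -c "
from h import *
goal([*blk(-110,60),140],-9.05)"
```

```text
t 49.9667 at [488.2 292.8 164.4] w 0.0 F [-0.1 -0.7  0.8] yaw -9.02
 shift [-1.3  1.  24.4] turn [-0.0003  0.0012  0.0005]
```

Call:
play_rows(increments="1 -1 0.8 3 0 0 0; 1 -1 0.8 6 0 0 0; 1 -1 0.8 9 0 0 0; 1 -1 0.8 12 0 0 0; 1 -1 0.8 15 0 0 0; 1 -1 0.8 18 0 0 0; 1 -1 0.8 20 0 0 0; 1 -1 0.8 20 0 0 0")

```text
time: 50.63
position: [0.4886, 0.2932, 0.1438]
tcp_rot: [-2.388, -2.042, 0.001]
wrist_force: [0.5, 0.2, -0.7]
width: 0.0003
```

Call:
play_rows(increments="1 0 0 1 0 0 0; 1 0 0 2 0 0 0; 1 0 0 3 0 0 0; 1 0 0 4 0 0 0; 1 0 0 5 0 0 0; 1 0 0 5 0 0 0; 1 0 0 5 0 0 0; 1 0 0 5 0 0 0")

```text
time: 51.3
position: [0.4888, 0.2933, 0.1394]
tcp_rot: [-2.388, -2.042, 0.0]
wrist_force: [-0.6, -0.1, -0.6]
width: 0.0002
```

Call:
play_rows(increments="1 -1 0 1 0 0 0; 1 -1 0 2 0 0 0; 1 -1 0 3 0 0 0; 1 -1 0 4 0 0 0; 1 -1 0 4 0 0 0; 1 -1 0 4 0 0 0; 1 -1 0 4 0 0 0; 1 -1 0 4 0 0 0")

```text
time: 51.97
position: [0.4889, 0.2925, 0.1355]
tcp_rot: [-2.388, -2.042, -0.001]
wrist_force: [0.4, 2.1, 3.3]
width: 0.0003
```

Call:
play_rows(increments="1 0 0 0.5 0 0 0; 1 0 0 1 0 0 0; 1 0 0 1.5 0 0 0; 1 0 0 2 0 0 0; 1 0 0 2.5 0 0 0; 1 0 0 3 0 0 0; 1 0 0 3 0 0 0; 1 0 0 3 0 0 0")

```text
time: 52.63
position: [0.4889, 0.2925, 0.133]
tcp_rot: [2.388, 2.042, 0.001]
wrist_force: [-1.8, 0.9, 11.7]
width: -0.0001
```

Call:
play_rows(increments="1 0 0 0.5 0 0 0; 1 0 0 1 0 0 0; 1 0 0 1.5 0 0 0; 1 0 0 1.5 0 0 0; 1 0 0 1.5 0 0 0; 1 0 0 1.5 0 0 0; 1 0 0 1.5 0 0 0; 1 0 0 1.5 0 0 0")

```text
time: 53.3
position: [0.4889, 0.2925, 0.1327]
tcp_rot: [2.388, 2.041, 0.003]
wrist_force: [-4.6, -1.1, 26.3]
width: -0.0002
```

Bottomed out: the force rose to 26 N with almost no further travel. I'll retreat and check.

Call:
play_rows(increments="1 0 0 -5 0 0 0; 1 0 0 -15 0 0 0; 1 0 0 -30 0 0 0; 1 0 0 -50 0 0 0; 1 0 0 -75 0 0 0; 1 0 0 -95 0 0 0; 1 0 0 -100 0 0 0; 1 0 0 -100 0 0 0")

```text
time: 53.97
position: [0.4889, 0.292, 0.2321]
tcp_rot: [2.388, 2.041, 0.002]
wrist_force: [-0.6, 0.7, -0.7]
width: -0.0003
```

Call:
play_rows(increments="1 -25 0 0 0 0 0; 1 -65 0 0 0 0 0; 1 -105 0 0 0 0 0; 1 -145 0 0 0 0 0; 1 -185 0 0 0 0 0; 1 -225 0 0 0 0 0; 1 -265 0 0 0 0 0; 1 -300 0 0 0 0 0")

```text
time: 54.63
position: [0.44, -0.0067, 0.2296]
tcp_rot: [-2.388, -2.04, 0.005]
wrist_force: [0.6, 0.4, -0.3]
width: 0.0
```

Call:
play_rows(increments="1 -40 0 0 0 0 0; 1 -80 0 0 0 0 0; 1 -110 0 0 0 0 0; 1 -120 0 0 0 0 0; 1 -120 0 0 0 0 0; 1 -120 0 0 0 0 0; 1 -120 0 0 0 0 0; 1 -120 0 0 0 0 0")

```text
time: 55.3
position: [0.4236, -0.1212, 0.2305]
tcp_rot: [-2.385, -2.044, 0.0]
wrist_force: [0.2, 0.1, -0.0]
width: -0.0
```

```bash
python3 look.py; python3 wells.py
python3 - <<'E'
import numpy as np,cv2
s=np.load('last_side.npz')['im'];t=np.load('last_top.npz')['im']
o=np.zeros((600,800,3),np.uint8)
o[:300,:400]=cv2.resize(t[100:370,90:480],(400,300));o[:300,400:]=cv2.resize(t[170:290,140:300],(400,300),interpolation=2)
o[300:,:400]=cv2.resize(s[120:240,230:390],(400,300),interpolation=2);o[300:,400:]=cv2.resize(s[180:420,200:520],(400,300))
cv2.imwrite('pics/c8.png',o[:,:,::-1])
E
```

```text
top carrier 1274 X [-42.1  44.8] Y [-121.6  120.7] Zends 110.4 110.5
top [431. 247.] z 12.7 c [ 502.4 -374.4] sz [16.7 18.4]
side carrier 612 X [-28.5  31.1] Y [-123.1  117.4] Zends 110.8 111.1
side [410. 346.] z 21.5 c [ 676.4 -363.7] sz [18.5  8.5]
side [333. 365.] z 13.5 c [ 504.6 -376.1] sz [17.9 17. ]
t 55.4 at [ 423.6 -121.4  230.7] w -0.1 F [ 0.1 -0.9 -0.3] yaw -8.8
 shift [-180.7  137.4  110.6] turn [-0.0004 -0.0002  0.0043]
top wellvial 106 X -2.8 Y 77.3 Z [133.1 136.8 140.1]
top wellvial 105 X -2.9 Y 39.0 Z [132.1 136.6 140.9]
top wellvial 105 X -2.8 Y -37.8 Z [132.2 136.8 141. ]
top wellvial 104 X -2.8 Y -77.9 Z [132.8 137.  140.5]
side wellvial 130 X 1.2 Y 56.5 Z [131.2 136.7 140.7]
side wellvial 166 X 0.9 Y -61.8 Z [131.1 136.  139.2]
```

View pics/c8.png

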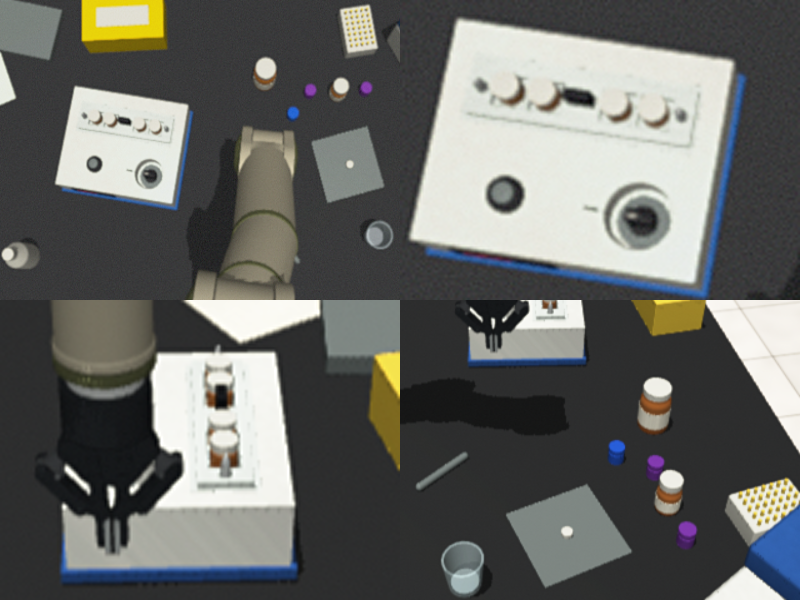

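The final picture shows everything in place: four vials in the wells, the pointer at the mark, the bystanders untouched and the arm clear. Handing in.

```bash
python3 -c "
from plant import arm
print(arm.job_done())"
```

```text
the job is handed in; nothing more can be done
None
```

The whole job is done and handed in at about 55 s of the 210 s allowed. No verdict was reported.

- **Carrier:** it hangs on both pins, flat on the deck. Both ends read about 110.5 mm on top, against a deck reading of 101 mm.
- **Vials:** all four stand upright in wells of their own, with tops near 136.5 mm. One was knocked aside on the mat partway through. I found it again in the images and placed it normally.
- **Timer:** I turned the knob clockwise from about 0.08 rad. A weighted fit of the pointer against the mark put them about 0.5° apart. A rougher fit of the bar outline read -2.6° in the top view and +1.1° in the side view (mostly hidden by the gripper). I trusted the finer fit and the jaw angle.
- **Start button:** pressed until it bottomed out; the force rose to 26 N with almost no further travel, against the 5 N needed. I had no direct reading of the button travel.
- **Bystanders:** they look unmoved in the last pictures, and the spare cap measured the same as at the start to within about 1.5 mm.

The two cameras disagree by 2–3 mm on positions, so I used their average throughout.

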